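# Snap two finish-sample leaves into a fan with the setting pliers

### The job

Make up the sample fan: lay the leaf that carries the brass cap on top of the leaf waiting in the setting pliers, with its socket on the ball stud and lying the same way. Then press the pliers' upper handle all the way down so that the press stud clicks home, let the pliers open, take the joined leaves out and lay them flat, cap up, in the middle of the grey mat. Leave the two model barrels beside the work where they are.

Things in the scene. Friction and masses are not known exactly. Their poses are not given: they have to be found in the camera images.
- cap_leaf_centre (a point): centre, half-way up, of the loose plywood leaf with the brass cap, 150 x 44 x 6 mm, 45 g, lying on the table cap up. x along the leaf towards the cap end, z up. Four flat swatches of stone-like finishes on its top (0.6 mm high). The round cap, 33 mm wide at its foot, stands 57 mm along +x from here, 18 mm from the leaf's end; its top is 19 mm above the leaf's underside
- socket (a point): centre of the cap leaf's socket, on its underside right under the cap (57 mm along +x, 3 mm below the leaf's centre; same axes). A 17 mm hole leads to two spring wires that spread over the stud's ball and close under it. Laid on, the socket rests 11 mm above its seat, and the let-go leaf tips 5 degrees onto the lower one; 8 to 16 N down on the cap clicks it home, leaves face to face
- stud_leaf_centre (a point): centre, half-way up, of the loose lower leaf, same size, with the ball stud on top. x along the leaf towards the stud, z up. It waits level in the pliers, underside 34 mm above the table, its plain end 132 mm in front of the stud. 22 to 82 mm from the stud it lies on a 24 mm wide rest; low fences stand beside it 23 to 45 mm from the stud; from 47 mm on both long edges are free to grip, 22 mm above the board
- stud (a point): foot of the steel ball stud, on the lower leaf's top face, 57 mm along +x from that leaf's centre; same axes. Ball 13 mm in diameter, its top 14 mm above this point. It stands on the pliers' anvil under the press die; with the pliers open, 29 mm are free between the ball and the lowest edge of the die (22 mm in diameter, under the upper arm)
- pliers_arm (a joint): angle of the pliers' upper arm: 0 = open, where a spring returns it; 0.48 = closed, stud pressed home; stop at 0.492. End-hinged setting pliers (nutcracker pattern), steel arms 18 mm wide with black rubber sleeves, lower arm strapped to a fixed board. They lie across the leaf: looking from its plain end to the stud, the hinge is 65 mm to the right of the stud, the handles to the left
- handle_top (a point): point on top of the upper arm's rubber sleeve (24 mm wide, 100 mm long, centred 12 mm nearer the hinge), 177 mm from the hinge; moves with the arm. x across the sleeve, y along it away from the hinge, z out of its top. About 162 mm above the table when open, 84 mm when closed, and then 32 mm further out level. Pressing takes 3 to 5 N, rising to 7 to 12 N just before the click at 0.36 to 0.40 rad, then 4 N up to the stop
- pliers_hinge (a point): centre of the pliers' hinge pin, fixed, 57.5 mm above the table. x along the pin, the way the leaf points from its plain end to the stud; y level along the pliers towards the handles; z up
- mat: grey plastic mat with a fine white grid, fixed, 165 (x) x 110 (y) x 4 mm; origin at the centre of its underside, on the table
- cask: bystander: dark model barrel standing at the right-hand side near the back, 27 x 27 x 34 mm; origin at the centre of its underside
- lying_cask: bystander: dark model barrel lying at the left-hand edge, 26 x 37 x 26 mm; origin at the centre of its underside

How it is judged:
By the outcome, as a careful person would: the job done as asked, in the order asked, and still so for the second after the job is handed in, with the robot touching nothing.
It also fails if it takes over 64 s, if anything falls off the work surface, if the arm or the gripper's body presses on something with over 40 N, if the wrist force passes 120 N, or if a joint passes its speed limit or range.

### The arm

A 6-joint arm with a two-finger parallel gripper is mounted at the origin on the work surface; the furniture and walls round the work are solid. World frame = base frame: x ahead of the robot, y to its left, z up, the work surface at z = 0. Lengths are in m, angles in rad, forces in N, time in s.
With the tool pointing down it reaches from about 0.25 to 0.775 m from the base axis. Payload 8.9 kg.
Tool frame: the origin (TCP) lies at the very end of the fingers, on their centre line; the grasp point (between the pads) lies 19 mm behind it; z points along the fingers, x is the direction in which the jaws open and shut, and the axes are right-handed (so a half turn about z gives the same grasp; the last joint's range is limited). The gripper opens to 85 mm and grips with 20 to 120 N. Pads are 22 mm wide; open, the fingers measure 114 mm over their backs; the gripper's body (76 mm by 85 mm) begins 54 mm behind the grasp point. The pads swing forward as they close: fully open they stand 13 mm farther back than shut.
Start: joints at [1.18, 0.291, -0.153, 1.127, 0, 1.431], TCP at [0.131, 0.508, 0.231] pointing down, gripper open.
Joint ranges: [-2.52, 2.52], [-0.91, 1.74], [-1.3, 1.37], [-1.96, 2.02], [-1.52, 1.47], [-3.14, 3.14]. Speed limits (rad/s): [2.22, 2.22, 2.79, 3.14, 3.14, 3.14].

### API

Orientations are given as a unit quaternion [x, y, z, w].
In Python, from plant import readout, capture, robot gives the robot as it stands. The module is installed in compiled form; this text tells all that it offers.
- The arm moves only by the tool play_rows, never from a script. Its argument "targets" is a list of rows, each an object of numbers: "x", "y", "z": the shift along the world's x, y, z in mm; "rx", "ry", "rz": the turn, a rotation vector about the world's x, y, z in rad. A call has 1 to 5 rows; each row is the pose to reach, as a shift and turn from the pose commanded when the call began; what a row does not reach only later rows make up. A row lasts 1/10 s, in which the tool goes at most 50 mm and 8.59 degrees, less where a joint would pass 70% of its speed; a pose out of reach is approached as far as the arm can. A call with a gripper value outside its range is refused whole. "claw" is the finger opening in mm, from 0 to 85.4, set as the call begins (left out, the last holds). The fingers move at their own pace and stop on an object; "grip_force" is the grip in N (left out, the last holds). Time passes only in rows, so rows that repeat a pose let the fingers close. It gives the time, the measured TCP pose, the force and the opening at its end, in the units of the state.
- readout.get_obs(): the state, without advancing time (a new reading comes with each control period).
- capture(name): name is "scene" or "side" or "wrist"; returns a dict with "frame" (400x640x3 uint8, red, green, blue), "camera_matrix" (3x3 intrinsics, pixels), "R" (3x3) and "t" (3): a world point X has camera coordinates R X + t. Camera axes: x right, y down, z forward; pixel columns grow to the right and rows downward; lengths in m; the calibration is good to about 2 mm. A picture is of the moment at which its call begins. There is no depth.
- robot.finish_job(): hands the job in, once; it reports no verdict.
The state is a dict: "time": time; "joints": joint angles; "joint_velocities": joint speeds; "joint_torque": joint torques, N m; "tool_pos": TCP position; "tcp_rot": TCP orientation; "contact_force": force on the tool from outside, world axes, zero at the start; "wrist_torque": the same for the moment, N m; "opening": opening from 0.0 (shut) to 1.0 (fully open).
Only numpy, scipy, OpenCV 4.12 (cv2) and the standard library are available. Lean on these libraries where they do the work, as an engineer would, in place of code of your own. Each camera call takes 0.05 s, during which the arm holds its last target.

## Working session

There is one attempt and no reset: what is moved stays moved. The work goes in short steps, Python scripts to look and compute and a tool call to move; the robot and the scene stay as the last step left them, time stands still between calls to the robot, and variables do not carry over. Pictures are saved under pics/ and viewed, and the job is handed in when it is done.

Besides the shell and the picture viewer there is one more tool, called after "Call:" as a command line: name --argument value ..., lists and objects as JSON in quotes. play_rows: Moves the arm, as the interface text tells. Its arguments: {"type":"object","properties":{"targets":{"type":"array","items":{"type":"object","properties":{"x":{"type":"number"},"y":{"type":"number"},"z":{"type":"number"},"rx":{"type":"number"},"ry":{"type":"number"},"rz":{"type":"number"}}}},"claw":{"type":"number"},"grip_force":{"type":"number"}},"required":["targets"]}

```bash
mkdir -p pics; ls; cat > h.py <<'E'
import numpy as np, cv2
from plant import readout, capture, robot
def snap(name, fn, crop=None, k=1):
    c=capture(name); f=c["frame"][:,:,::-1]
    np.savez(f'pics/{fn}.npz',frame=f,K=c["camera_matrix"],R=c["R"],t=c["t"])
    cv2.imwrite(f'pics/{fn}.png',f); return c
def crop(fn,out,x0,y0,x1,y1,k):
    f=cv2.imread(f'pics/{fn}.png')[y0:y1,x0:x1]
    cv2.imwrite(f'pics/{out}.png',cv2.resize(f,None,fx=k,fy=k,interpolation=cv2.INTER_CUBIC))
def load(fn): 
    d=np.load(f'pics/{fn}.npz'); return d["K"],d["R"],d["t"]
def onz(fn,uv,z):
    K,R,t=load(fn); uv=np.atleast_2d(uv).astype(float); o=-R.T@t; out=[]
    for u,v in uv:
        d=R.T@np.linalg.solve(K,[u,v,1]); out.append(o+d*(z-o[2])/d[2])
    return np.array(out)
def proj(fn,X):
    K,R,t=load(fn); p=(K@(R@np.atleast_2d(X).T+t[:,None])).T; return p[:,:2]/p[:,2:]
def tri(obs):
    A=[];b=[]
    for fn,uv in obs:
        K,R,t=load(fn); o=-R.T@t; d=R.T@np.linalg.solve(K,[*uv,1]); d/=np.linalg.norm(d)
        P=np.eye(3)-np.outer(d,d); A.append(P); b.append(P@o)
    return np.linalg.lstsq(np.vstack(A),np.hstack(b),rcond=None)[0]
def st():
    o=readout.get_obs()
    for k in ["time","tool_pos","tcp_rot","contact_force","wrist_torque","opening","joints"]: print(k,np.round(o[k],4))
E
python3 - <<'E'
from h import *
for n in ["scene","side","wrist"]:
    snap(n,n+"0"); K,R,t=load(n+"0"); print(n,-R.T@t,R[2],K[0,0])
st()
E
```

```text
pics
scene [0.93879187 0.68476778 0.82071988] [-0.41718407 -0.62046312 -0.66406549] 470.5237163093496
side [0.43210923 0.92521087 0.57686328] [ 0.0516125  -0.88701031 -0.45885603] 474.43487559186656
wrist [0.05909631 0.52645687 0.37291439] [ 0.28261357 -0.07520104 -0.95628153] 317.8473096076629
time 0.15
tool_pos [0.1307 0.5081 0.2309]
tcp_rot [ 7.903e-01  6.127e-01 -4.000e-04  2.000e-04]
contact_force [-0.135   0.2385  0.4832]
wrist_torque [-0.0036  0.0545 -0.0316]
opening 1.0003
joints [ 1.1797  0.2911 -0.1539  1.1267 -0.      1.4315]
```

View pics/scene0.png

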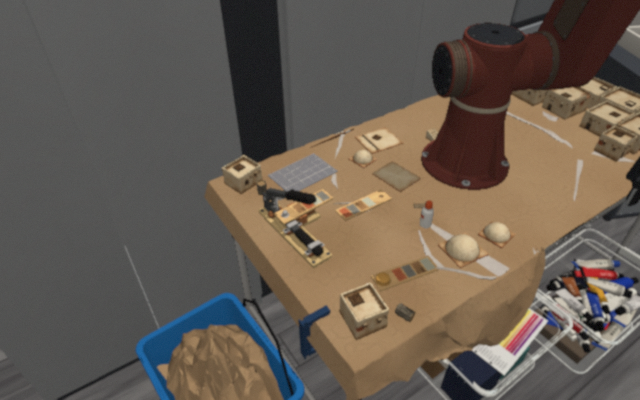

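View pics/side0.png

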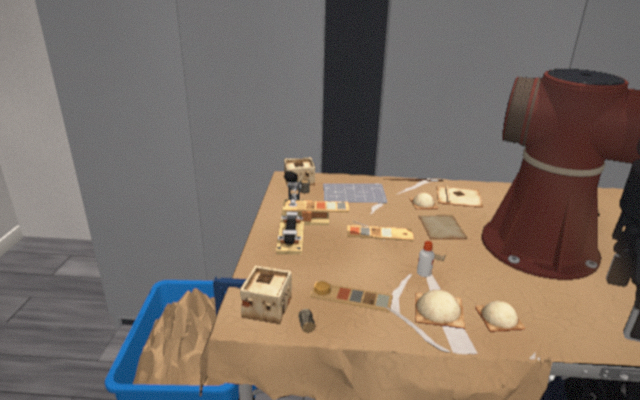

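View pics/wrist0.png

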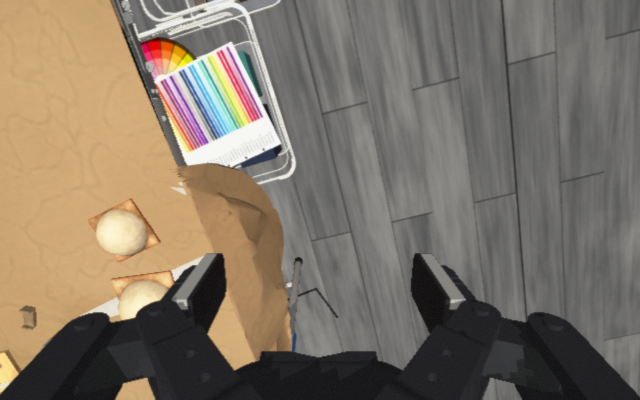

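```bash
python3 - <<'E'
from h import *
crop("scene0","s_pl",210,140,400,270,4)
crop("scene0","s_leaf",330,240,470,330,5)
crop("side0","d_pl",240,145,420,265,4)
crop("side0","d_leaf",230,255,420,345,4)
E
```

```text
(no output)
```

View pics/s_pl.png

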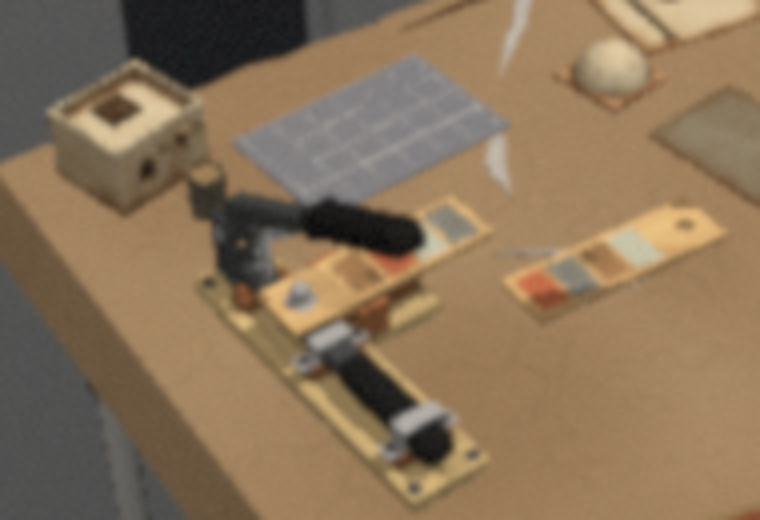

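View pics/s_leaf.png

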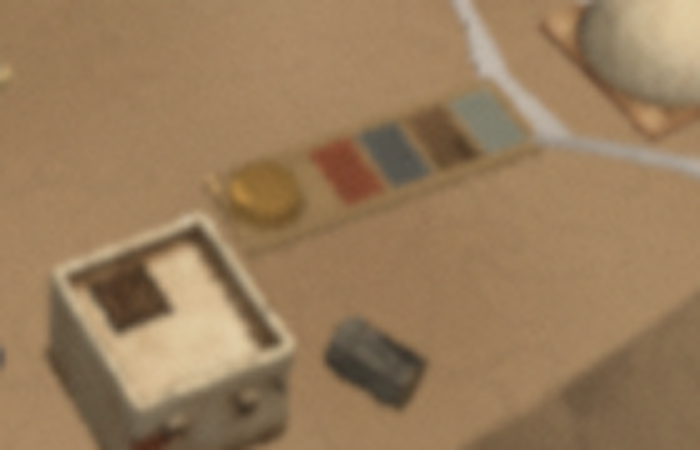

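View pics/d_pl.png

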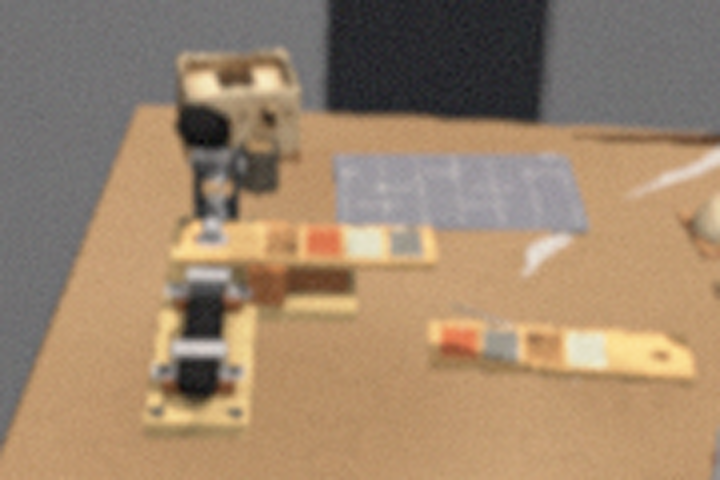

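View pics/d_leaf.png

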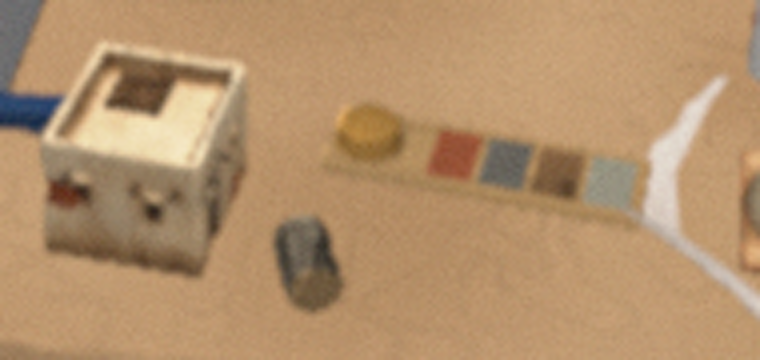

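```bash
python3 - <<'E'
from h import *
S=lambda x,y,k,ox,oy:(x/k+ox,y/k+oy)
sl=lambda x,y:S(x,y,5,330,240); dl=lambda x,y:S(x,y,4,230,255)
sp=lambda x,y:S(x,y,4,210,140); dp=lambda x,y:S(x,y,4,240,145)
print("cap",tri([("scene0",sl(266,188)),("side0",dl(369,122))]), onz("scene0",sl(266,188),.019),onz("side0",dl(369,122),.019))
print("leaf plain scene",onz("scene0",[sl(488,88),sl(543,148)],.006))
print("leaf plain side",onz("side0",[dl(648,165),dl(637,217)],.006))
print("stud",tri([("scene0",sp(300,292)),("side0",dp(211,232))]),onz("scene0",sp(300,292),.047),onz("side0",dp(211,232),.047))
print("lower leaf plain corners scene",onz("scene0",[sp(462,197),sp(493,230)],.04))
print("side",onz("side0",[dp(435,227),dp(436,264)],.04))
print("stud end scene",onz("scene0",[sp(260,293),sp(296,334)],.04))
print("mat scene",onz("scene0",[sp(235,142),sp(414,55),sp(510,125),sp(325,210)],.004))
print("mat side",onz("side0",[dp(333,155),dp(570,155),dp(588,229),dp(342,228)],.004))
print("handle end", tri([("scene0",sp(405,235)),("side0",dp(204,125))]))
print("lying cask",onz("scene0",sl(375,362),.013),onz("side0",dl(308,263),.013))
print("cask",tri([("scene0",sp(206,172)),("side0",dp(260,155))]))
print("second leaf scene",onz("scene0",[sp(505,282),sp(725,230)],.006))
E
```

```text
cap [0.47015046 0.21042004 0.01704589] [[0.47211101 0.21236947 0.019     ]] [[0.46956176 0.21173289 0.019     ]]
leaf plain scene [[0.34287852 0.21593025 0.006     ]
 [0.34704544 0.2560451  0.006     ]]
leaf plain side [[0.33815551 0.21380131 0.006     ]
 [0.34527481 0.25094825 0.006     ]]
stud [ 0.5592973  -0.05768988  0.0459463 ] [[ 0.55957282 -0.05698229  0.047     ]] [[ 0.55914762 -0.05526895  0.047     ]]
lower leaf plain corners scene [[ 0.42474178 -0.08317171  0.04      ]
 [ 0.42643806 -0.04555367  0.04      ]]
side [[ 0.4274404  -0.09030768  0.04      ]
 [ 0.42585504 -0.0443092   0.04      ]]
stud end scene [[ 0.57674401 -0.07643272  0.04      ]
 [ 0.57643153 -0.03344504  0.04      ]]
mat scene [[ 0.49923895 -0.25573425  0.004     ]
 [ 0.34025282 -0.27287686  0.004     ]
 [ 0.32933633 -0.16496959  0.004     ]
 [ 0.48439944 -0.15828034  0.004     ]]
mat side [[ 0.49992968 -0.25667678  0.004     ]
 [ 0.33552192 -0.27676897  0.004     ]
 [ 0.32843841 -0.16724123  0.004     ]
 [ 0.48670092 -0.15002267  0.004     ]]
handle end [0.5491275  0.04865632 0.16500248]
lying cask [[0.4888291  0.30408426 0.013     ]] [[0.48911367 0.30298124 0.013     ]]
cask [ 0.54463988 -0.20998664  0.02600528]
second leaf scene [[ 0.42628244 -0.03164633  0.006     ]
 [ 0.27744319  0.00753952  0.006     ]]
```

Call:
play_rows --targets '[{"x": 30,"y": -35},{"x": 60,"y": -70},{"x": 90,"y": -105},{"x": 120,"y": -140,"rz": 0.03},{"x": 150,"y": -172,"rz": 0.06}]' --claw 66 --grip_force 50

```text
invalid input at $.targets[0]: expected keys x, y, z, rx, ry, rz
```

Call:
play_rows --targets '[{"x": 30,"y": -33},{"x": 60,"y": -66},{"x": 90,"y": -99},{"x": 100,"y": -109},{"x": 100,"y": -109}]'

```text
invalid input at $.targets[0]: expected keys x, y, z, rx, ry, rz
```

```bash
python3 - <<'E'
from h import *
snap("wrist","w1"); st()
E
```

```text
time 0.2
tool_pos [0.1307 0.5082 0.2309]
tcp_rot [ 7.903e-01  6.127e-01 -4.000e-04  2.000e-04]
contact_force [ 1.0186 -0.2025  0.2846]
wrist_torque [ 0.0325 -0.0019  0.076 ]
opening 1.0038
joints [ 1.1797  0.2911 -0.1538  1.1267  0.      1.4315]
```

View pics/w1.png

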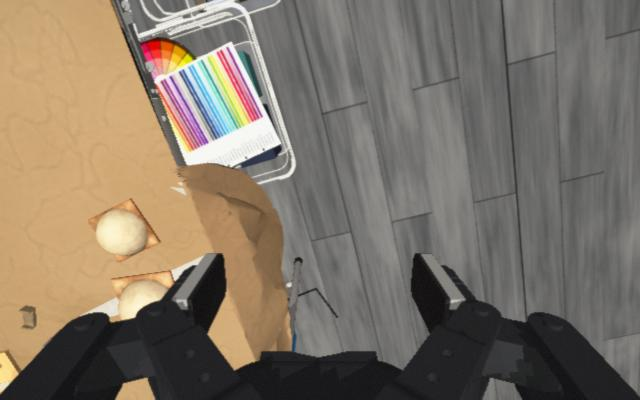

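Call:
play_rows --targets '[{"x": 30,"y": -35,"z": 0,"rx": 0,"ry": 0,"rz": 0},{"x": 60,"y": -70,"z": 0,"rx": 0,"ry": 0,"rz": 0},{"x": 90,"y": -105,"z": 0,"rx": 0,"ry": 0,"rz": 0},{"x": 120,"y": -140,"z": 0,"rx": 0,"ry": 0,"rz": 0.03},{"x": 150,"y": -172,"z": 0,"rx": 0,"ry": 0,"rz": 0.06}]' --claw 66 --grip_force 50

```text
time: 0.7
tool_pos: [0.2815, 0.3348, 0.2313]
tcp_rot: [0.771, 0.637, 0.0, 0.0]
contact_force: [1.1, 0.8, 0.3]
opening: 0.773
```

Call:
play_rows --targets '[{"x": 30,"y": -33,"z": 0,"rx": 0,"ry": 0,"rz": 0},{"x": 60,"y": -66,"z": 0,"rx": 0,"ry": 0,"rz": 0},{"x": 90,"y": -99,"z": 0,"rx": 0,"ry": 0,"rz": 0},{"x": 100,"y": -109,"z": 0,"rx": 0,"ry": 0,"rz": 0},{"x": 100,"y": -109,"z": 0,"rx": 0,"ry": 0,"rz": 0}]'

```text
time: 1.2
tool_pos: [0.3819, 0.2262, 0.2312]
tcp_rot: [0.773, 0.635, -0.0, 0.0]
contact_force: [-0.9, 0.3, -0.5]
opening: 0.774
```

```bash
python3 - <<'E'
from h import *
snap("wrist","w1"); st()
E
```

```text
time 1.25
tool_pos [0.3808 0.2272 0.2311]
tcp_rot [ 7.722e-01  6.354e-01 -2.000e-04 -3.000e-04]
contact_force [-0.1016  0.6161  0.264 ]
wrist_torque [0.0612 0.0232 0.0255]
opening 0.7699
joints [ 3.724e-01  1.363e-01 -3.531e-01  1.082e+00  4.000e-04  5.661e-01]
```

View pics/w1.png

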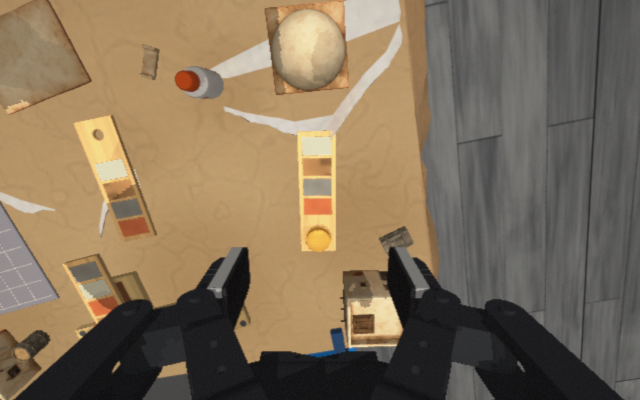

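```bash
python3 - <<'E'
from h import *
crop("w1","w1c",270,110,400,280,4)
crop("w1","w1p",60,90,260,340,3)
E
python3 -c "
import cv2;print(cv2.imread('pics/w1p.png').shape)"
```

```text
(750, 600, 3)
```

View pics/w1c.png

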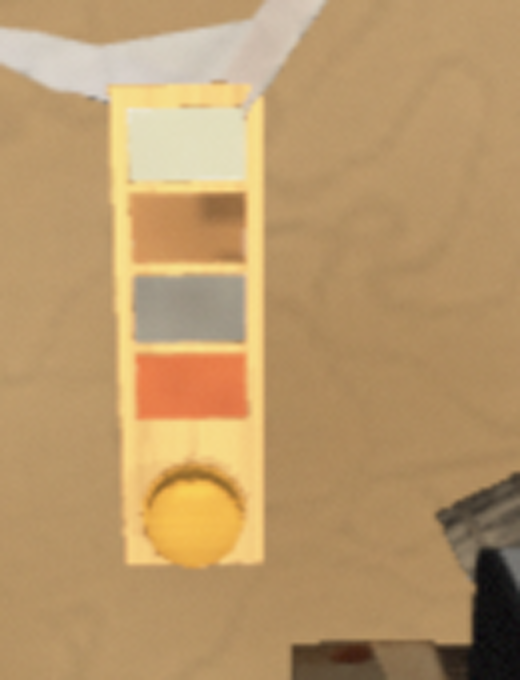

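```bash
python3 - <<'E'
from h import *
s=lambda x,y:(x/4+270,y/4+110)
P=onz("w1",[s(111,87),s(264,89),s(127,563),s(264,562)],.006)[:,:2]
print(P); 
p=(P[0]+P[1])/2;q=(P[2]+P[3])/2;d=q-p;print("plain",p,"capend",q,"len",np.linalg.norm(d),"yaw",np.arctan2(d[1],d[0]),"w",np.linalg.norm(P[0]-P[1]),np.linalg.norm(P[2]-P[3]))
print("ctr",(p+q)/2); u=d/np.linalg.norm(d); print("cap",(p+q)/2+u*.057, "grasp",(p+q)/2-u*.033)
print("yaws of long edges",np.arctan2(*(P[2]-P[0])[::-1]),np.arctan2(*(P[3]-P[1])[::-1]))
print(onz("w1",s(194,522),.019), "dome",onz("w1",[(310,48),(345,92)],.02))
o=readout.get_obs();x,y=o["tcp_rot"][:2];print("jaw",np.arctan2(2*x*y,x*x-y*y)-np.pi/2)
K,R,t=load("w1");print(-R.T@t)
E
```

```text
[[0.33813649 0.21039396]
 [0.34709092 0.25293968]
 [0.48480132 0.18380457]
 [0.49286161 0.22666424]]
plain [0.34261371 0.23166682] capend [0.48883147 0.20523441] len 0.1485877024389384 yaw -0.17884283881316673 w 0.04347781289177889 0.04361100172786803
ctr [0.41572259 0.21845061]
cap [0.47181345 0.20831083] grasp [0.38324893 0.22432102]
yaws of long edges -0.17934560622326512 -0.1783368952452464
[[0.46908128 0.20865034 0.019     ]] dome [[0.25764789 0.24148473 0.02      ]
 [0.30636866 0.26918539 0.02      ]]
jaw -0.19374631326073377
[0.30932047 0.2403394  0.37327275]
```

View pics/w1p.png

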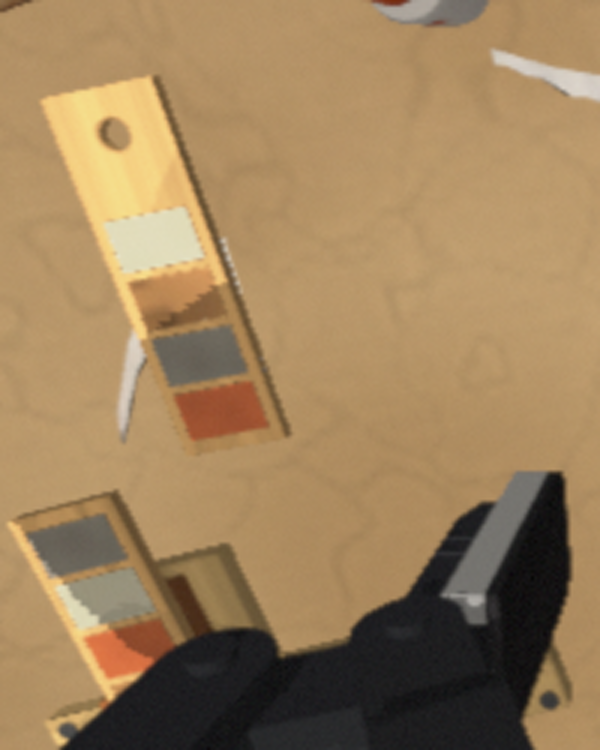

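Call:
play_rows --targets '[{"x": 2,"y": -3,"z": -45,"rx": 0,"ry": 0,"rz": 0.015},{"x": 2,"y": -3,"z": -90,"rx": 0,"ry": 0,"rz": 0.015},{"x": 2,"y": -3,"z": -135,"rx": 0,"ry": 0,"rz": 0.015},{"x": 2,"y": -3,"z": -180,"rx": 0,"ry": 0,"rz": 0.015},{"x": 2,"y": -3,"z": -205,"rx": 0,"ry": 0,"rz": 0.015}]' --claw 60

```text
time: 1.75
tool_pos: [0.3798, 0.2251, 0.0236]
tcp_rot: [0.766, 0.643, -0.002, -0.001]
contact_force: [-0.5, -0.4, -0.2]
opening: 0.702
```

Call:
play_rows --targets '[{"x": 0,"y": 0,"z": -10,"rx": 0,"ry": 0,"rz": 0},{"x": 0,"y": 0,"z": -20,"rx": 0,"ry": 0,"rz": 0},{"x": 0,"y": 0,"z": -23,"rx": 0,"ry": 0,"rz": 0},{"x": 0,"y": 0,"z": -25,"rx": 0,"ry": 0,"rz": 0},{"x": 0,"y": 0,"z": -25,"rx": 0,"ry": 0,"rz": 0}]'

```text
time: 2.25
tool_pos: [0.3834, 0.2248, 0.002]
tcp_rot: [0.767, 0.642, 0.001, 0.0]
contact_force: [-0.0, -0.5, 0.6]
opening: 0.699
```

```bash
python3 - <<'E'
from h import *
snap("wrist","w2"); st()
E
```

```text
time 2.3
tool_pos [0.3834 0.2247 0.002 ]
tcp_rot [7.668e-01 6.419e-01 7.000e-04 2.000e-04]
contact_force [-0.2745 -0.1678  0.9728]
wrist_torque [-0.0336  0.0005  0.011 ]
opening 0.6973
joints [ 0.3653  0.4249 -0.6772  0.4673  0.      0.5422]
```

View pics/w2.png

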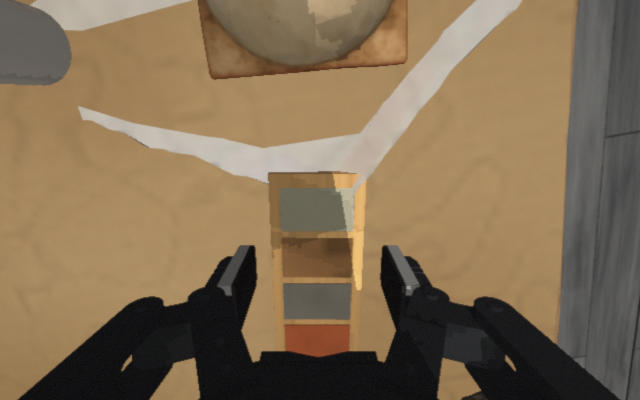

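Call:
play_rows --targets '[{"x": 0,"y": 0,"z": -2,"rx": 0,"ry": 0,"rz": 0},{"x": 0,"y": 0,"z": -2,"rx": 0,"ry": 0,"rz": 0},{"x": 0,"y": 0,"z": -2,"rx": 0,"ry": 0,"rz": 0},{"x": 0,"y": 0,"z": -2,"rx": 0,"ry": 0,"rz": 0},{"x": 0,"y": 0,"z": -2,"rx": 0,"ry": 0,"rz": 0}]' --claw 38

```text
time: 2.8
tool_pos: [0.3834, 0.2246, 0.0001]
tcp_rot: [0.767, 0.642, 0.001, 0.0]
contact_force: [-1.5, -0.2, 9.2]
opening: 0.491
```

```bash
python3 - <<'E'
from h import *
snap("wrist","w3"); st()
E
```

```text
time 2.85
tool_pos [3.834e-01 2.246e-01 1.000e-04]
tcp_rot [7.668e-01 6.418e-01 7.000e-04 2.000e-04]
contact_force [-1.1143 -0.5798  9.1826]
wrist_torque [-0.1016  0.3004 -0.0255]
opening 0.4896
joints [ 3.652e-01  4.285e-01 -6.790e-01  4.619e-01  1.000e-04  5.422e-01]
```

View pics/w3.png

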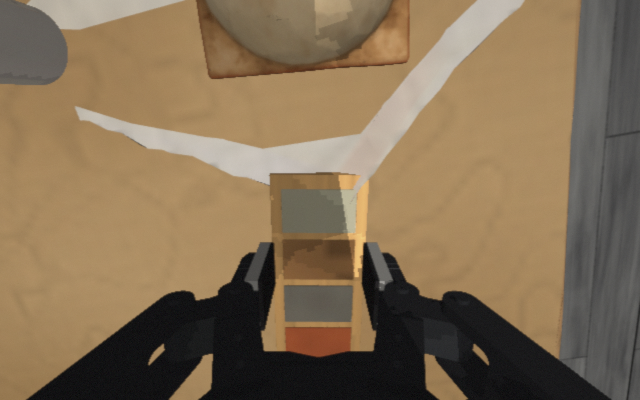

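Call:
play_rows --targets '[{"x": 0,"y": 0,"z": 15,"rx": 0,"ry": 0,"rz": 0},{"x": 0,"y": 0,"z": 45,"rx": 0,"ry": 0,"rz": 0},{"x": 0,"y": -10,"z": 90,"rx": 0,"ry": 0,"rz": 0.06},{"x": 0,"y": -30,"z": 135,"rx": 0,"ry": 0,"rz": 0.12},{"x": 0,"y": -50,"z": 180,"rx": 0,"ry": 0,"rz": 0.18}]'

```text
time: 3.35
tool_pos: [0.3823, 0.1738, 0.1812]
tcp_rot: [0.705, 0.709, 0.0, 0.0]
contact_force: [1.7, -0.8, -0.4]
opening: 0.489
```

Call:
play_rows --targets '[{"x": 0,"y": -45,"z": 10,"rx": 0,"ry": 0,"rz": 0},{"x": 0,"y": -90,"z": 20,"rx": 0,"ry": 0,"rz": 0},{"x": 0,"y": -120,"z": 30,"rx": 0,"ry": 0,"rz": 0},{"x": 0,"y": -125,"z": 30,"rx": 0,"ry": 0,"rz": 0},{"x": 0,"y": -125,"z": 30,"rx": 0,"ry": 0,"rz": 0}]'

```text
time: 3.85
tool_pos: [0.3829, 0.0488, 0.2095]
tcp_rot: [0.707, 0.707, 0.0, 0.0]
contact_force: [-0.1, 0.6, -2.0]
opening: 0.489
```

```bash
python3 - <<'E'
from h import *
snap("wrist","w4"); st()
E
```

```text
time 3.9
tool_pos [0.3827 0.0495 0.2092]
tcp_rot [ 7.064e-01  7.078e-01  2.000e-04 -1.000e-04]
contact_force [-0.4631  0.0459  0.3439]
wrist_torque [ 0.0423  0.0105 -0.0167]
opening 0.4904
joints [-6.1700e-02  4.0700e-02 -5.2090e-01  1.0092e+00  4.0000e-04 -6.3700e-02]
```

View pics/w4.png

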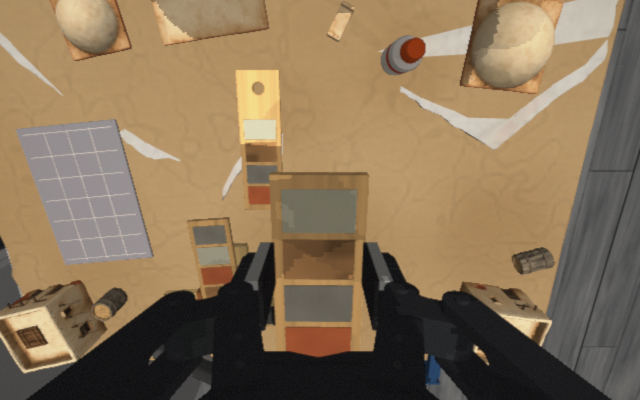

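```bash
python3 - <<'E'
from h import *
crop("w4","w4p",170,200,260,310,6)
crop("w4","w4m",10,110,170,280,4)
E
```

```text
(no output)
```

View pics/w4p.png

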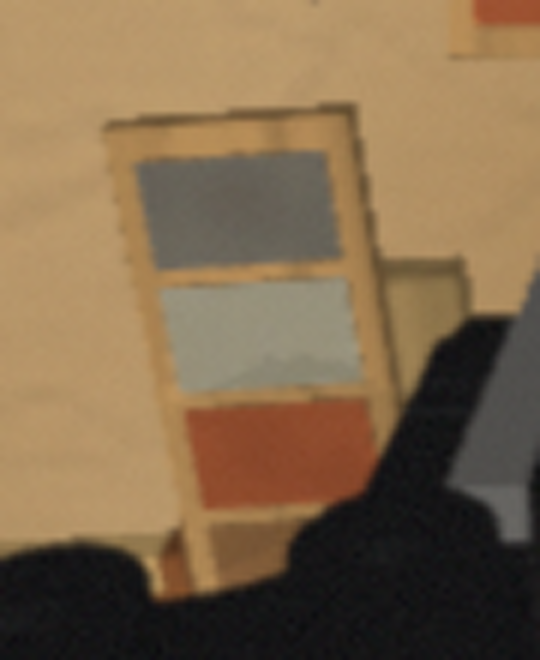

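View pics/w4m.png

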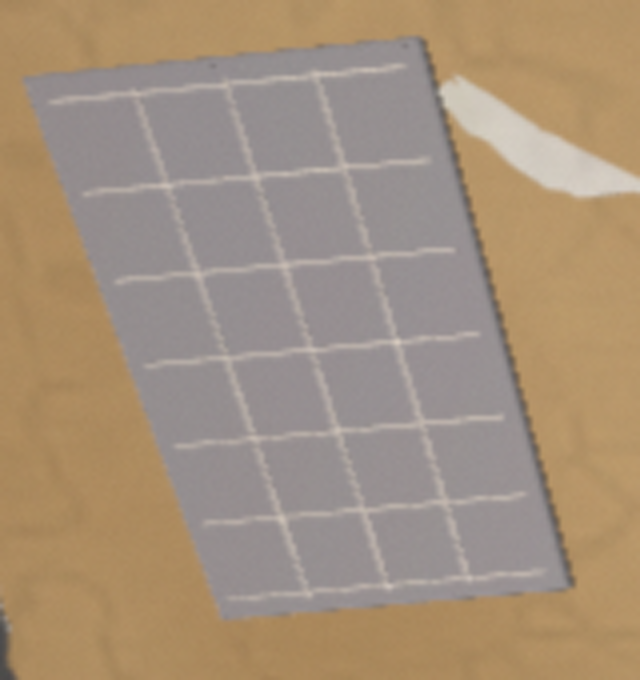

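```bash
python3 - <<'E'
from h import *
s=lambda x,y:(x/6+170,y/6+200)
P=onz("w4",[s(106,131),s(348,118),s(187,520),s(392,430)],.04)[:,:2]
print(P,(P[0]+P[1])/2,"w",np.linalg.norm(P[0]-P[1]))
print("yaw L",np.arctan2(*(P[2]-P[0])[::-1]),"R",np.arctan2(*(P[3]-P[1])[::-1]),"end",np.arctan2(-(P[1]-P[0])[0],(P[1]-P[0])[1]))
m=lambda x,y:(x/4+10,y/4+110)
M=onz("w4",[m(25,77),m(424,38),m(572,588),m(222,620)],.004)[:,:2]
print(M,M.mean(0)); a=(M[2]+M[3]-M[0]-M[1])/2;b=(M[1]+M[2]-M[0]-M[3])/2
print(np.linalg.norm(a),np.linalg.norm(b),np.arctan2(a[1],a[0]),np.arctan2(-b[0],b[1]))
# held leaf at tcp z+3+3
o=readout.get_obs();z=o["tool_pos"][2]
H=onz("w4",[(270,174),(367,174.5),(271.5,239),(365,239)],z+.006)[:,:2]
print("held",H,(H[0]+H[1])/2-o["tool_pos"][:2])
E
```

```text
[[ 0.43113206 -0.08904588]
 [ 0.42863145 -0.04646676]
 [ 0.50903155 -0.08317807]
 [ 0.48999972 -0.04339811]] [ 0.42988175 -0.06775632] w 0.04265247887195271
yaw L 0.07518339077836841 R 0.04996219733822592 end 0.058661100104673784
[[ 0.33903104 -0.27646158]
 [ 0.32871243 -0.16733295]
 [ 0.49106016 -0.15247558]
 [ 0.50212312 -0.26134375]] [ 0.41523169 -0.21440346]
0.16340868403160774 0.10952143430469592 0.09184755597467265 0.09776932043903874
held [[0.33981647 0.02701583]
 [0.33998055 0.06957467]
 [0.37088351 0.0263723 ]
 [0.37080909 0.07006234]] [-0.04280324 -0.0012133 ]
```

Call:
play_rows --targets '[{"x": 12,"y": 30,"z": 24,"rx": 0,"ry": 0,"rz": 0},{"x": 24,"y": 60,"z": 48,"rx": 0,"ry": 0,"rz": 0},{"x": 37,"y": 90,"z": 70,"rx": 0,"ry": 0,"rz": 0},{"x": 37,"y": 90,"z": 70,"rx": 0,"ry": 0,"rz": 0},{"x": 37,"y": 90,"z": 70,"rx": 0,"ry": 0,"rz": 0}]'

```text
time: 4.4
tool_pos: [0.4193, 0.1409, 0.2787]
tcp_rot: [0.705, 0.709, -0.0, -0.0]
contact_force: [-0.1, -1.0, -1.4]
opening: 0.49
```

```bash
python3 - <<'E'
from h import *
snap("wrist","w5"); st()
E
```

```text
time 4.45
tool_pos [0.4188 0.1401 0.2783]
tcp_rot [ 7.053e-01  7.089e-01 -8.000e-04 -6.000e-04]
contact_force [ 0.184  -0.4369 -0.2287]
wrist_torque [-0.0133  0.0105  0.0014]
opening 0.4936
joints [ 1.5700e-01  1.0870e-01 -2.5960e-01  1.2045e+00 -1.0000e-04  1.5190e-01]
```

View pics/w5.png

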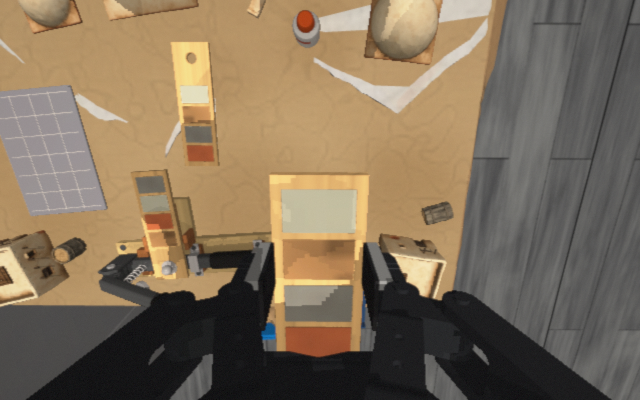

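Excellent: stud visible around (168,268), whole lower leaf from (152,172).

```bash
python3 - <<'E'
from h import *
crop("w5","w5p",95,160,215,310,5)
E
```

```text
(no output)
```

View pics/w5p.png

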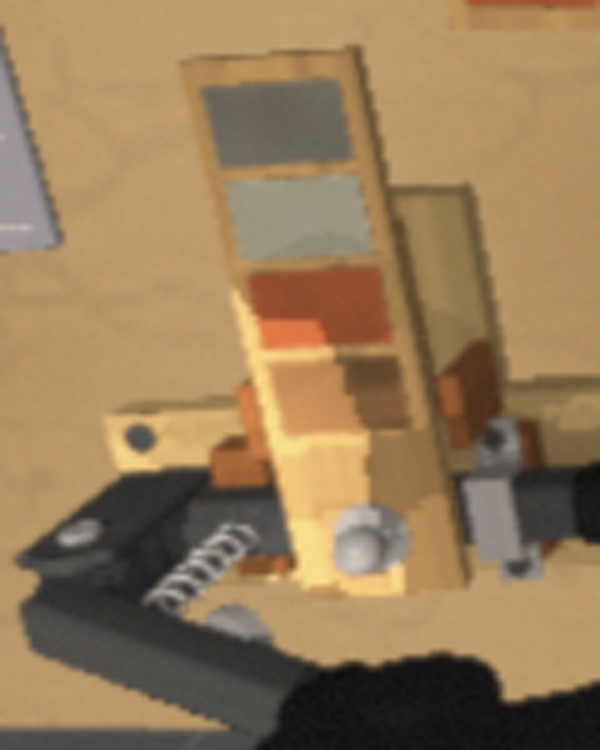

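```bash
python3 - <<'E'
from h import *
s=lambda x,y:(x/5+95,y/5+160)
P=onz("w5",[s(183,64),s(347,54),s(304,590),s(457,584)],.04)[:,:2]
print(P,"w",np.linalg.norm(P[0]-P[1]),np.linalg.norm(P[2]-P[3]))
p=(P[0]+P[1])/2;q=(P[2]+P[3])/2;d=q-p;u=d/np.linalg.norm(d)
print("len",np.linalg.norm(d),"yaw",np.arctan2(d[1],d[0]),"edges",np.arctan2(*(P[2]-P[0])[::-1]),np.arctan2(*(P[3]-P[1])[::-1]))
print("ctr",(p+q)/2,"stud via leaf",(p+q)/2+.057*u)
print("ball",onz("w5",s(360,549),.0475),"washer",onz("w5",s(371,540),.041))
K,R,t=load("w5");print(K,-R.T@t)
print(proj("w5",[[.5587,-.0585,.04],[.5587,-.0585,.0475]]))
o=readout.get_obs();z=o["tool_pos"][2]
H=onz("w5",[(270,174),(368,174.5)],z+.006)[:,:2]
print("held",H,(H[0]+H[1])/2-o["tool_pos"][:2])
E
```

```text
[[ 0.4314016  -0.08848525]
 [ 0.42861513 -0.04794988]
 [ 0.5772614  -0.07956158]
 [ 0.57509397 -0.03775466]] w 0.04063103673425254 0.04186306495979907
len 0.14648157460097436 yaw 0.0653068159391429 edges 0.06110365598987043 0.06948991814102728
ctr [ 0.50309302 -0.06343784] stud via leaf [ 0.55997152 -0.059718  ]
ball [[ 0.56030685 -0.05869448  0.0475    ]] washer [[ 0.56131029 -0.05884412  0.041     ]]
[[317.84730961   0.         318.17875688]
 [  0.         317.84730961 197.60465476]
 [  0.           0.           1.        ]] [0.34549293 0.14001966 0.42089669]
[[169.53954262 265.89080309]
 [166.9869892  268.71617561]]
held [[0.37639962 0.11885647]
 [0.37631548 0.16191232]] [-0.04246749  0.00028908]
```

Call:
play_rows --targets '[{"x": -20,"y": -40,"z": 0,"rx": 0,"ry": 0,"rz": 0},{"x": -38,"y": -82,"z": -10,"rx": 0,"ry": 0,"rz": 0.03},{"x": -38,"y": -126,"z": -30,"rx": 0,"ry": 0,"rz": 0.064},{"x": -38,"y": -168,"z": -50,"rx": 0,"ry": 0,"rz": 0.064},{"x": -38,"y": -211,"z": -70,"rx": 0,"ry": 0,"rz": 0.064}]'

```text
time: 4.95
tool_pos: [0.3801, -0.073, 0.208]
tcp_rot: [0.683, 0.73, -0.0, -0.0]
contact_force: [1.1, 0.5, -1.0]
opening: 0.491
```

Call:
play_rows --targets '[{"x": 0,"y": 0,"z": -45,"rx": 0,"ry": 0,"rz": 0},{"x": 0,"y": 0,"z": -90,"rx": 0,"ry": 0,"rz": 0},{"x": 0,"y": 0,"z": -130,"rx": 0,"ry": 0,"rz": 0},{"x": 0,"y": 0,"z": -140,"rx": 0,"ry": 0,"rz": 0},{"x": 0,"y": 0,"z": -140,"rx": 0,"ry": 0,"rz": 0}]'

```text
time: 5.45
tool_pos: [0.3799, -0.0711, 0.0684]
tcp_rot: [0.683, 0.73, -0.001, -0.002]
contact_force: [-0.0, -0.1, -0.1]
opening: 0.487
```

```bash
python3 - <<'E'
from h import *
st();snap("side","d6");snap("scene","s6");crop("d6","d6c",260,160,380,260,6);crop("s6","s6c",240,160,370,260,6)
o=readout.get_obs();x,y=o["tcp_rot"][:2];print("yaw",np.arctan2(2*x*y,x*x-y*y)-np.pi/2)
E
```

```text
time 5.45
tool_pos [ 0.3799 -0.0711  0.0684]
tcp_rot [ 0.6831  0.7303 -0.0008 -0.0019]
contact_force [-0.0079 -0.1312 -0.0554]
wrist_torque [0.003  0.0278 0.0055]
opening 0.4869
joints [-3.746e-01  2.235e-01 -7.430e-01  6.084e-01 -1.000e-04 -4.413e-01]
yaw 0.06720864224411849
```

View pics/d6c.png

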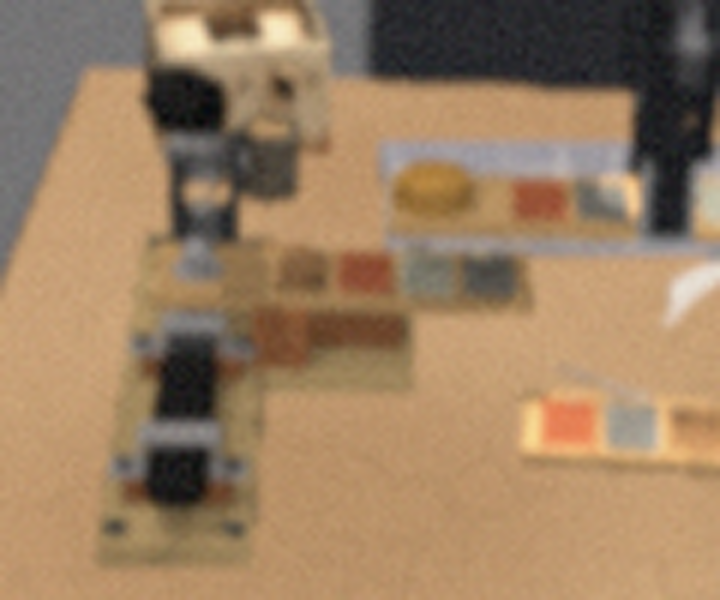

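View pics/s6c.png

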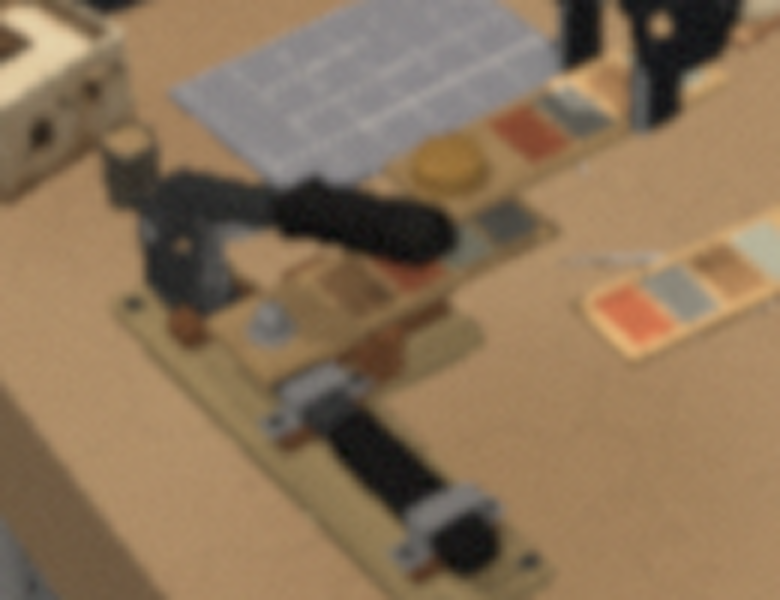

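```bash
python3 - <<'E'
from h import *
d=lambda x,y:(x/6+260,y/6+160); s=lambda x,y:(x/6+240,y/6+160)
tcp=np.array([.3805,-.0711,.0689]);u=np.array([np.cos(.066),np.sin(.066),0])
cap=tcp+.0898*u+[0,0,.019]; foot=tcp+.0898*u+[0,0,.006]
f=lambda p:((np.array(p)-[260,160])*6, )
for X,n in [(cap,"captop"),(foot,"capfoot"),([.5605,-.059,.054],"balltop"),([.5605,-.059,.0475],"ball"),([.5605,-.059,.04],"foot")]:
    print(n,(proj("d6",X)[0]-[260,160])*6,(proj("s6",X)[0]-[240,160])*6)
E
python3 - <<'E'
import cv2
for n,x0,y0,x1,y1 in [("d6",280,180,350,215),("s6",270,178,335,220)]:
    f=cv2.imread(f'pics/{n}.png')[y0:y1,x0:x1];cv2.imwrite(f'pics/{n}z.png',cv2.resize(f,None,fx=11,fy=11,interpolation=cv2.INTER_CUBIC))
E
```

```text
captop [427.31962829 165.75668014] [444.87205509 149.29953164]
capfoot [426.22112202 195.6188993 ] [445.38964502 173.75204371]
balltop [194.20687864 237.67032007] [264.44414808 303.22269704]
ball [194.28275817 252.25395017] [265.39580102 315.11443929]
foot [194.36981197 268.98521166] [266.48488947 328.72355942]
```

View pics/d6z.png

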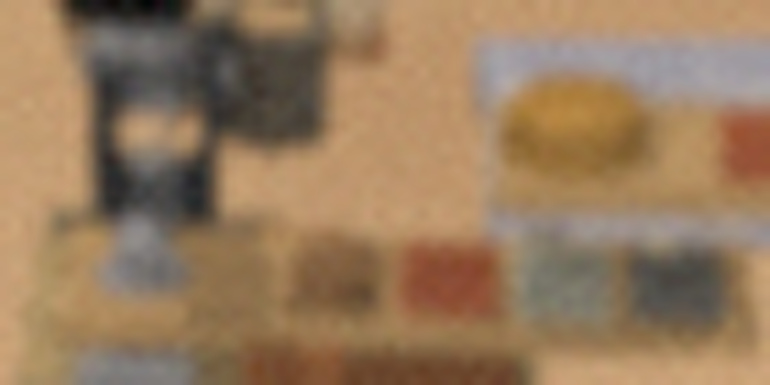

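View pics/s6z.png

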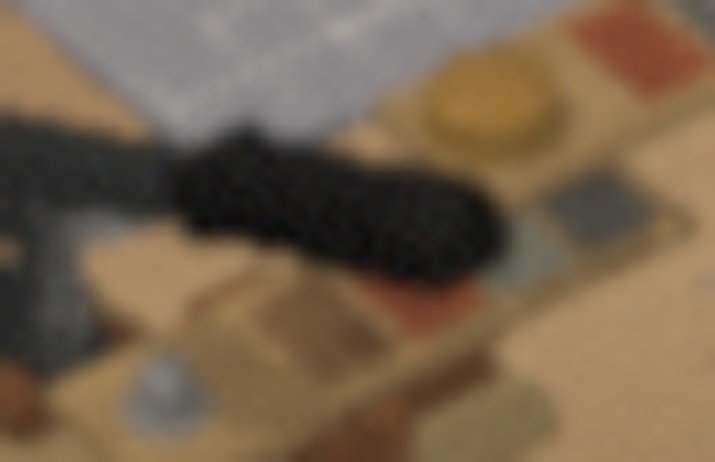

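Call:
play_rows --targets '[{"x": 10,"y": 0.7,"z": -9,"rx": 0,"ry": 0,"rz": 0},{"x": 28,"y": 2,"z": -9,"rx": 0,"ry": 0,"rz": 0},{"x": 46,"y": 3.1,"z": -9,"rx": 0,"ry": 0,"rz": 0},{"x": 50,"y": 3.4,"z": -9,"rx": 0,"ry": 0,"rz": 0},{"x": 50,"y": 3.4,"z": -9,"rx": 0,"ry": 0,"rz": 0}]'

```text
time: 6.05
tool_pos: [0.4328, -0.0683, 0.0615]
tcp_rot: [0.683, 0.731, 0.0, 0.001]
contact_force: [0.3, 0.2, -0.3]
opening: 0.492
```

```bash
python3 - <<'E'
from h import *
st();snap("side","d7")
crop("d7","d7z",275,165,345,225,11)
E
```

```text
time 6.05
tool_pos [ 0.4328 -0.0683  0.0615]
tcp_rot [6.827e-01 7.307e-01 4.000e-04 1.000e-03]
contact_force [ 0.2868  0.159  -0.2986]
wrist_torque [0.0413 0.0399 0.0536]
opening 0.4923
joints [-3.237e-01  3.137e-01 -6.333e-01  6.218e-01 -1.000e-04 -3.916e-01]
```

View pics/d7z.png

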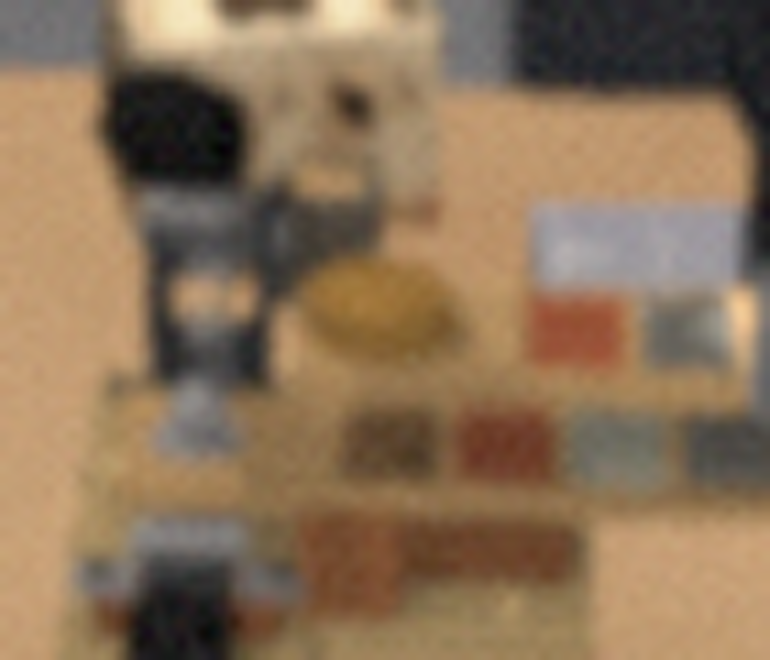

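Call:
play_rows --targets '[{"x": 15,"y": 1.3,"z": -1,"rx": 0,"ry": 0,"rz": 0},{"x": 30,"y": 2.6,"z": -1,"rx": 0,"ry": 0,"rz": 0},{"x": 39,"y": 3.3,"z": -1,"rx": 0,"ry": 0,"rz": 0},{"x": 39,"y": 3.3,"z": -1,"rx": 0,"ry": 0,"rz": 0},{"x": 39,"y": 3.3,"z": -1,"rx": 0,"ry": 0,"rz": 0}]'

```text
time: 6.6
tool_pos: [0.4698, -0.0648, 0.0593]
tcp_rot: [0.683, 0.731, -0.0, -0.0]
contact_force: [-0.8, -0.4, -0.1]
opening: 0.486
```

```bash
python3 - <<'E'
from h import *
st();snap("side","d8");snap("scene","s8")
crop("d8","d8z",270,165,340,225,11);crop("s8","s8z",260,170,330,230,11)
for n,o in [("d8",(270,165)),("s8",(260,170))]:
    print([((proj(n,X)[0]-o)*11).round() for X in ([.5605,-.059,.078],[.5605,-.059,.065],[.5605,-.059,.04])])
E
```

```text
time 6.6
tool_pos [ 0.4698 -0.0648  0.0593]
tcp_rot [ 6.829e-01  7.305e-01 -3.000e-04 -4.000e-04]
contact_force [-0.7942 -0.3704 -0.1347]
wrist_torque [-0.0291 -0.0002 -0.0586]
opening 0.4859
joints [-2.912e-01  3.755e-01 -5.411e-01  6.552e-01 -2.000e-04 -3.585e-01]
[array([246., 281.]), array([246., 335.]), array([246., 438.])]
[array([258., 364.]), array([262., 409.]), array([269., 493.])]
```

View pics/d8z.png

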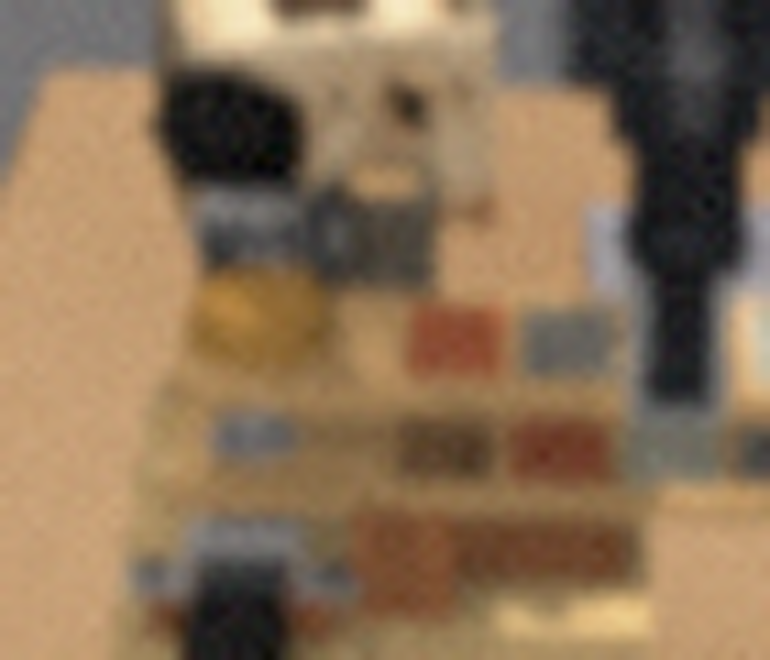

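View pics/s8z.png

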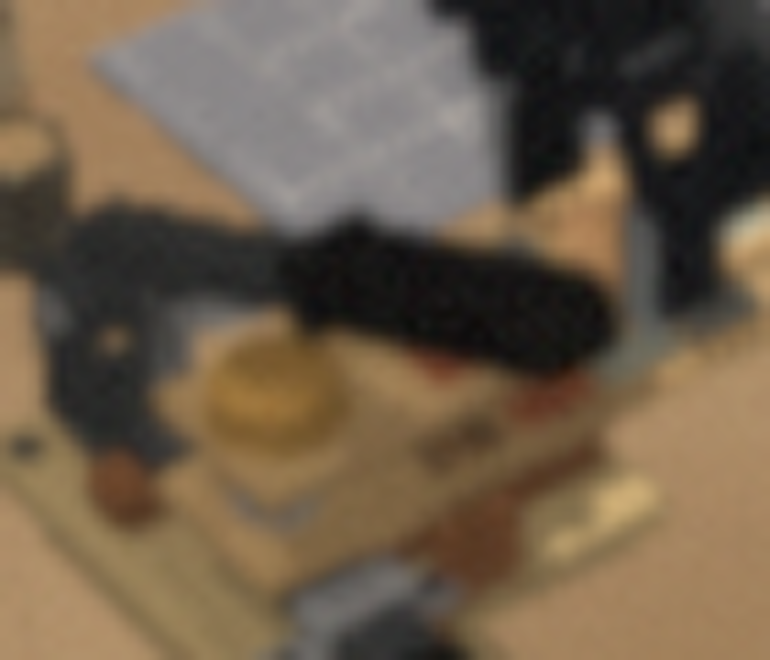

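Call:
play_rows --targets '[{"x": 1,"y": -0.2,"z": 0,"rx": 0,"ry": 0,"rz": 0},{"x": 1,"y": -0.2,"z": -3,"rx": 0,"ry": 0,"rz": 0},{"x": 1,"y": -0.2,"z": -5,"rx": 0,"ry": 0,"rz": 0},{"x": 1,"y": -0.2,"z": -6.5,"rx": 0,"ry": 0,"rz": 0},{"x": 1,"y": -0.2,"z": -6.5,"rx": 0,"ry": 0,"rz": 0}]'

```text
time: 7.2
tool_pos: [0.4715, -0.065, 0.0525]
tcp_rot: [0.683, 0.73, -0.0, -0.0]
contact_force: [-0.6, 0.4, -0.3]
opening: 0.489
```

Call:
play_rows --targets '[{"x": 0,"y": 0,"z": -1,"rx": 0,"ry": 0,"rz": 0},{"x": 0,"y": 0,"z": -1,"rx": 0,"ry": 0,"rz": 0}]'

```text
time: 7.4
tool_pos: [0.4718, -0.065, 0.0517]
tcp_rot: [0.683, 0.73, -0.0, -0.0]
contact_force: [0.9, 0.1, -0.7]
opening: 0.488
```

```bash
python3 - <<'E'
from h import *
st();snap("side","d9");snap("scene","s9")
crop("d9","d9z",270,165,340,225,11);crop("s9","s9z",260,170,330,230,11)
E
```

```text
time 7.4
tool_pos [ 0.4718 -0.065   0.0517]
tcp_rot [ 0.6829  0.7305 -0.     -0.    ]
contact_force [ 0.8878  0.1117 -0.6747]
wrist_torque [-0.0373  0.0311 -0.032 ]
opening 0.4884
joints [-0.2906  0.389  -0.5454  0.6365 -0.     -0.3579]
```

View pics/d9z.png

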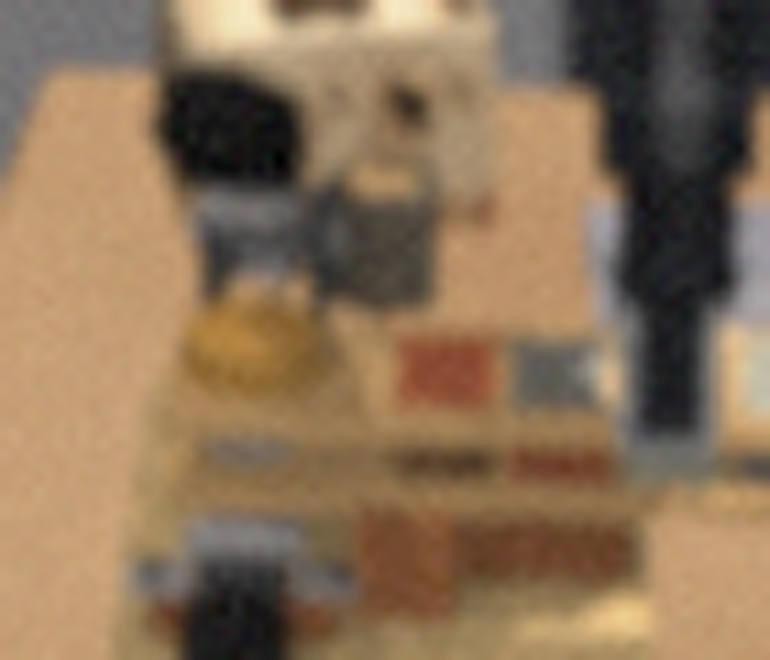

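View pics/s9z.png

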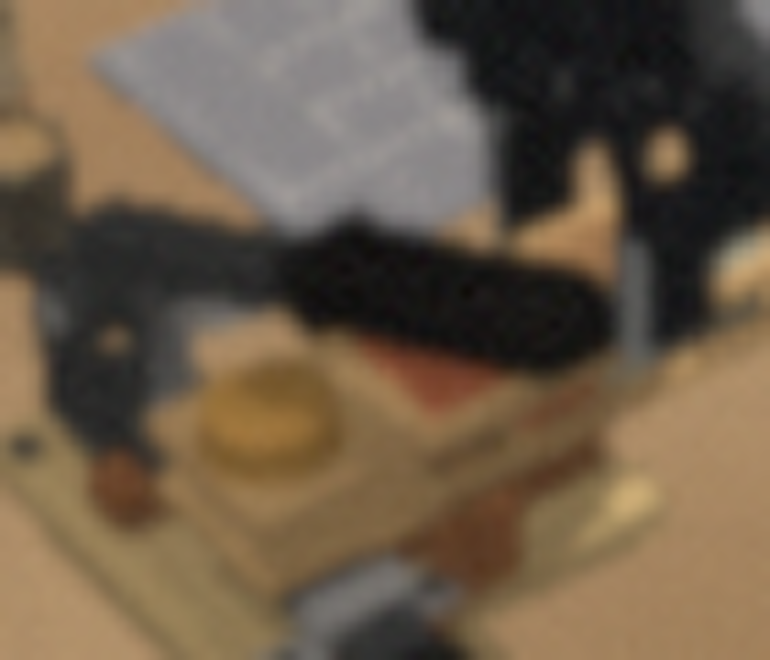

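Call:
play_rows --targets '[{"x": 0,"y": 0,"z": -1,"rx": 0,"ry": 0,"rz": 0},{"x": 0,"y": 0,"z": -1,"rx": 0,"ry": 0,"rz": 0}]'

```text
time: 7.7
tool_pos: [0.4718, -0.0651, 0.0507]
tcp_rot: [0.683, 0.73, -0.0, -0.0]
contact_force: [-0.1, -0.8, -0.5]
opening: 0.487
```

Call:
play_rows --targets '[{"x": 0,"y": 0,"z": -0.5,"rx": 0,"ry": 0,"rz": 0},{"x": 0,"y": 0,"z": -0.5,"rx": 0,"ry": 0,"rz": 0}]'

```text
time: 7.9
tool_pos: [0.4718, -0.065, 0.0503]
tcp_rot: [0.683, 0.73, -0.0, -0.0]
contact_force: [-0.5, -0.2, -0.0]
opening: 0.49
```

Call:
play_rows --targets '[{"x": 0,"y": 0,"z": -1,"rx": 0,"ry": 0,"rz": 0},{"x": 0,"y": 0,"z": -1,"rx": 0,"ry": 0,"rz": 0}]'

```text
time: 8.1
tool_pos: [0.4717, -0.0651, 0.0492]
tcp_rot: [0.683, 0.73, -0.0, -0.0]
contact_force: [-1.3, -0.1, 1.3]
opening: 0.485
```

```bash
python3 - <<'E'
from h import *
st()
E
```

```text
time 8.1
tool_pos [ 0.4717 -0.0651  0.0492]
tcp_rot [ 0.683   0.7305 -0.     -0.    ]
contact_force [-1.2842 -0.0569  1.2673]
wrist_torque [ 0.0573  0.0934 -0.0153]
opening 0.4851
joints [-0.2907  0.3927 -0.5481  0.6301 -0.     -0.3579]
```

Call:
play_rows --targets '[{"x": 0,"y": 0,"z": 0,"rx": 0,"ry": 0,"rz": 0},{"x": 0,"y": 0,"z": 0,"rx": 0,"ry": 0,"rz": 0},{"x": 0,"y": 0,"z": 0,"rx": 0,"ry": 0,"rz": 0},{"x": 0,"y": 0,"z": 0,"rx": 0,"ry": 0,"rz": 0}]' --claw 60

```text
time: 8.5
tool_pos: [0.4719, -0.065, 0.0493]
tcp_rot: [0.683, 0.73, 0.0, 0.0]
contact_force: [0.4, 0.7, -0.4]
opening: 0.7
```

Call:
play_rows --targets '[{"x": -5,"y": 0,"z": 25,"rx": 0,"ry": 0,"rz": 0},{"x": -15,"y": 0,"z": 65,"rx": 0,"ry": 0,"rz": 0},{"x": -35,"y": 0,"z": 105,"rx": 0,"ry": 0,"rz": 0},{"x": -60,"y": 20,"z": 140,"rx": 0,"ry": 0,"rz": 0},{"x": -60,"y": 50,"z": 165,"rx": 0,"ry": 0,"rz": 0}]'

```text
time: 9.0
tool_pos: [0.4099, -0.0153, 0.2164]
tcp_rot: [0.684, 0.73, -0.0, 0.0]
contact_force: [0.5, 0.4, -0.5]
opening: 0.702
```

```bash
python3 - <<'E'
from h import *
st();snap("side","d10");snap("scene","s10");snap("wrist","w10")
crop("d10","d10z",265,160,365,235,8);crop("s10","s10z",240,160,340,230,8)
E
```

```text
time 9.0
tool_pos [ 0.4099 -0.0153  0.2164]
tcp_rot [ 6.839e-01  7.296e-01 -0.000e+00  4.000e-04]
contact_force [ 0.5358  0.4098 -0.4503]
wrist_torque [ 0.0156 -0.0534 -0.0051]
opening 0.702
joints [-2.156e-01  8.180e-02 -4.563e-01  1.032e+00 -5.000e-04 -2.802e-01]
```

View pics/d10z.png

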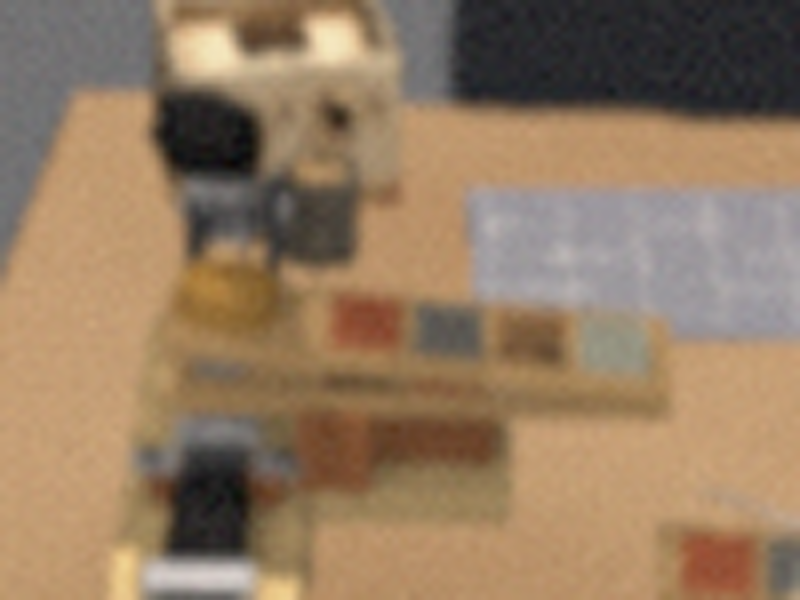

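View pics/s10z.png

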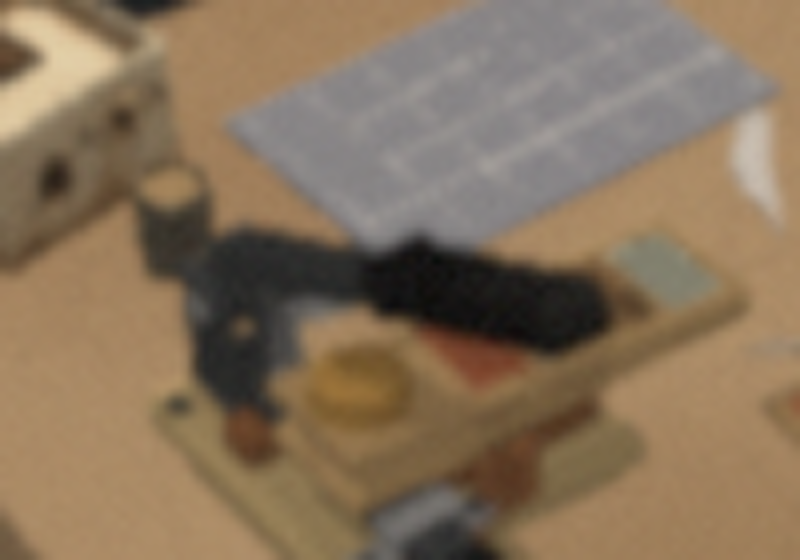

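View pics/w10.png

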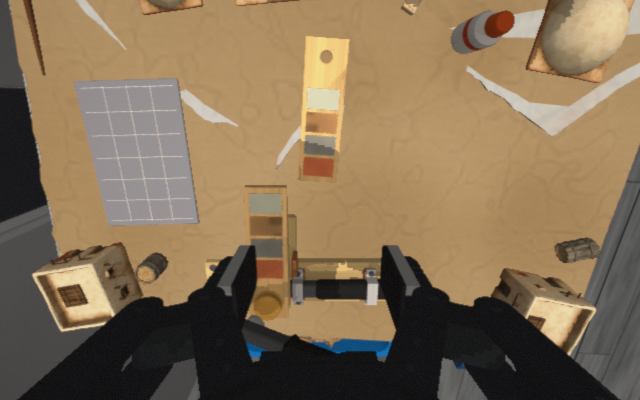

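Call:
play_rows --targets '[{"x": 10,"y": 0,"z": 30,"rx": 0.1,"ry": 0,"rz": 0},{"x": 50,"y": 3,"z": 40,"rx": 0.2,"ry": 0,"rz": 0},{"x": 90,"y": 6,"z": 40,"rx": 0.3,"ry": 0,"rz": 0},{"x": 130,"y": 9,"z": 30,"rx": 0.4,"ry": 0,"rz": 0},{"x": 144,"y": 10,"z": 5,"rx": 0.5,"ry": 0,"rz": 0}]' --claw 0

```text
time: 9.65
tool_pos: [0.5599, -0.0066, 0.2188]
tcp_rot: [0.661, 0.708, 0.183, -0.168]
contact_force: [0.1, 0.2, 0.5]
opening: 0.001
```

```bash
python3 - <<'E'
from h import *
st();snap("side","d11");snap("scene","s11");snap("wrist","w11")
crop("d11","d11z",250,120,350,220,6);crop("s11","s11z",230,120,350,220,6)
X=[[.5559,.019,.162],[.554,.049,.185]]
print((proj("d11",X)-[250,120])*6,(proj("s11",X)-[230,120])*6)
E
```

```text
time 9.65
tool_pos [ 0.5599 -0.0066  0.2188]
tcp_rot [ 0.6612  0.7078  0.1833 -0.168 ]
contact_force [0.0635 0.1633 0.4824]
wrist_torque [-0.4854 -0.0312 -0.058 ]
opening 0.0006
joints [-0.4091  0.4782 -0.0184  1.2849  0.4597 -0.5267]
[[237.57060236 309.2575756 ]
 [230.91727296 283.95313602]] [[427.25232605 439.82402168]
 [475.08927255 434.38060328]]
```

View pics/d11z.png

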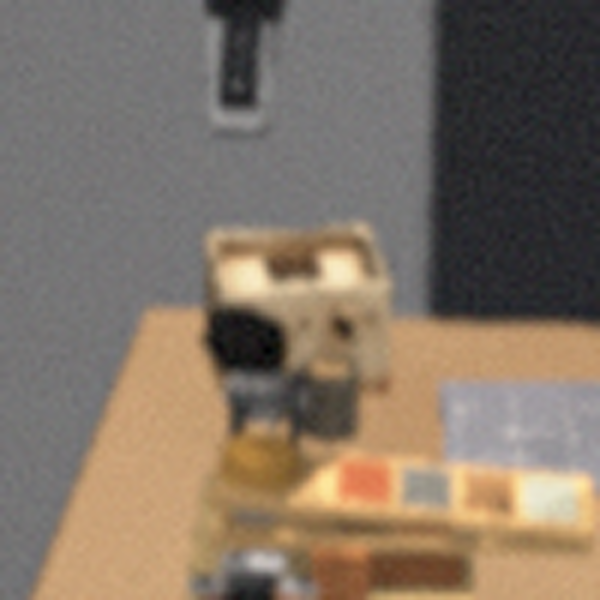

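View pics/s11z.png

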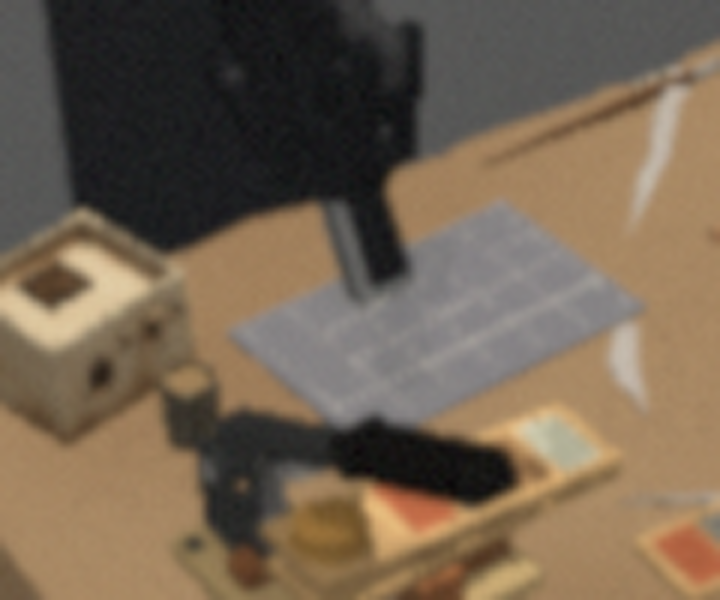

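View pics/w11.png

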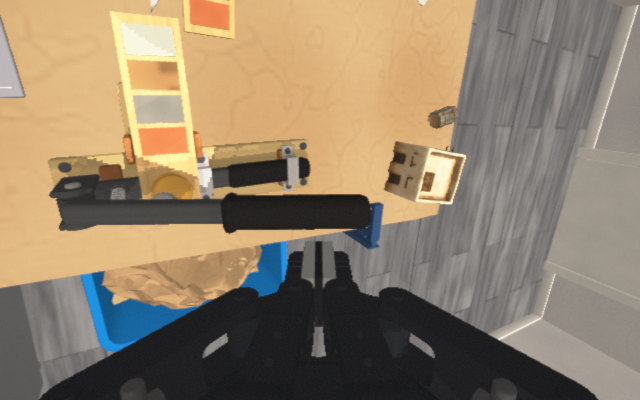

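```bash
python3 - <<'E'
from h import *
print(proj("w11",[[.5559,.019,.162],[.5679,.019,.155],[.5439,.019,.155],[.554,.052,.1785]]), proj("w11",readout.get_obs()["tool_pos"]))
import math
h=np.array([.5652,-.1237]);yd=np.array([-.065,.998])
for k in range(9):
    a=math.radians(36.2-28.2*k/8);p=h+yd*.177*math.cos(a);print(k,p.round(4),round(.0575+.177*math.sin(a),4))
E
```

```text
[[316.79248621 217.81956799]
 [310.96554865 230.6353112 ]
 [312.88878082 197.73084201]
 [371.62610047 217.51788697]] [[323.3855865  257.61563286]]
0 [0.5559 0.0188] 0.162
1 [0.5555 0.025 ] 0.1531
2 [0.5552 0.0306] 0.1437
3 [0.5548 0.0356] 0.134
4 [0.5545 0.04  ] 0.1241
5 [0.5543 0.0437] 0.1139
6 [0.5541 0.0469] 0.1035
7 [0.5539 0.0494] 0.0929
8 [0.5538 0.0512] 0.0821
```

Call:
play_rows --targets '[{"x": 0,"y": 10,"z": -22,"rx": 0,"ry": 0,"rz": 0},{"x": 0,"y": 20,"z": -44,"rx": -0.05,"ry": 0,"rz": 0},{"x": 0,"y": 24,"z": -54,"rx": -0.05,"ry": 0,"rz": 0},{"x": 0,"y": 26,"z": -58,"rx": -0.05,"ry": 0,"rz": 0}]'

```text
time: 10.2
tool_pos: [0.555, 0.0218, 0.1617]
tcp_rot: [0.665, 0.713, 0.163, -0.153]
contact_force: [-1.0, -0.8, 3.1]
opening: -0.0
```

Call:
play_rows --targets '[{"x": 0,"y": 4,"z": -6,"rx": -0.03,"ry": 0,"rz": 0},{"x": 0,"y": 7,"z": -11,"rx": -0.05,"ry": 0,"rz": 0},{"x": -0.3,"y": 10,"z": -16,"rx": -0.08,"ry": 0,"rz": 0},{"x": -0.5,"y": 12,"z": -21,"rx": -0.1,"ry": 0,"rz": 0},{"x": -0.7,"y": 14.5,"z": -26,"rx": -0.13,"ry": 0,"rz": 0}]'

```text
time: 10.7
tool_pos: [0.5555, 0.0356, 0.1354]
tcp_rot: [0.674, 0.721, 0.116, -0.108]
contact_force: [0.1, 1.7, 3.0]
opening: -0.003
```

```bash
python3 - <<'E'
from h import *
st();snap("side","d12");snap("scene","s12");snap("wrist","w12")
crop("d12","d12z",250,120,350,220,6);crop("s12","s12z",230,120,350,220,6)
E
```

```text
time 10.7
tool_pos [0.5555 0.0356 0.1354]
tcp_rot [ 0.6743  0.7212  0.1162 -0.108 ]
contact_force [0.1477 1.6691 3.0041]
wrist_torque [0.2088 0.0756 0.0211]
opening -0.0025
joints [-0.249   0.4569 -0.2154  0.9786  0.3087 -0.3286]
```

View pics/d12z.png

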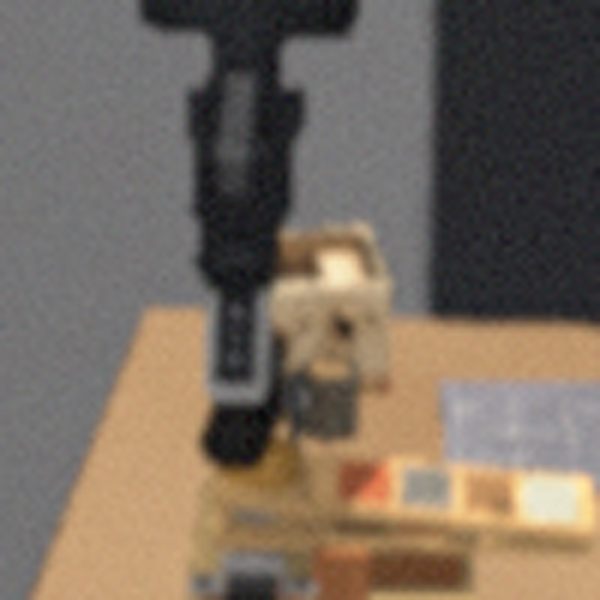

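View pics/s12z.png

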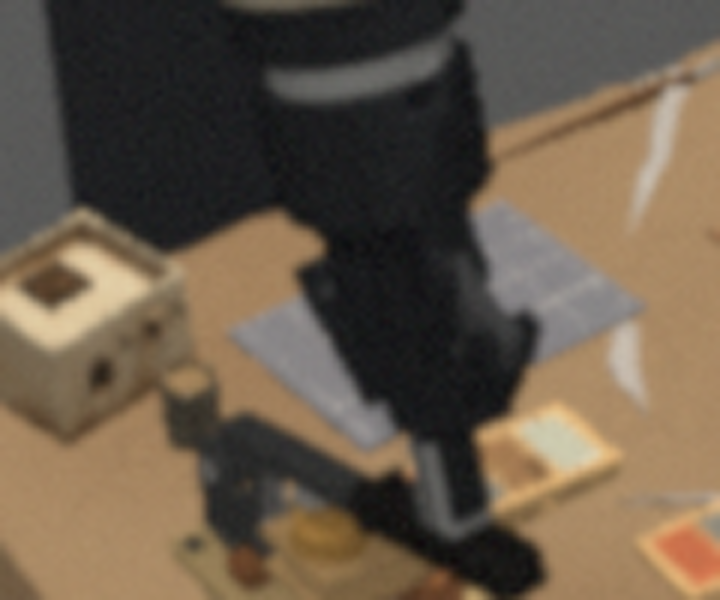

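View pics/w12.png

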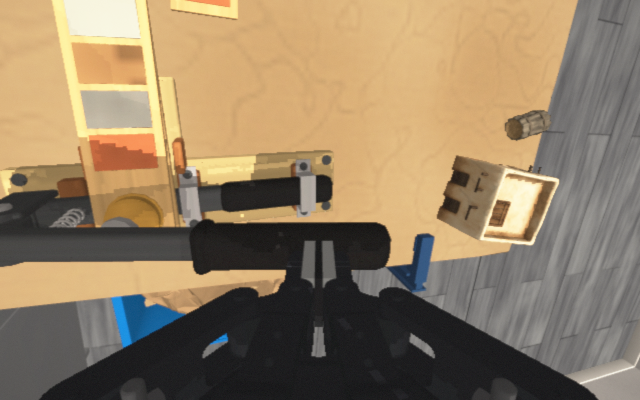

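Call:
play_rows --targets '[{"x": -0.2,"y": 2.5,"z": -5,"rx": -0.03,"ry": 0,"rz": 0},{"x": -0.3,"y": 5,"z": -10.5,"rx": -0.06,"ry": 0,"rz": 0},{"x": -0.4,"y": 7,"z": -15.5,"rx": -0.09,"ry": 0,"rz": 0},{"x": -0.6,"y": 8.6,"z": -21,"rx": -0.12,"ry": 0,"rz": 0},{"x": -0.7,"y": 10.3,"z": -26,"rx": -0.14,"ry": 0,"rz": 0}]'

```text
time: 11.35
tool_pos: [0.5548, 0.0457, 0.1091]
tcp_rot: [0.68, 0.728, 0.065, -0.06]
contact_force: [1.2, -4.1, 6.6]
opening: -0.001
```

Call:
play_rows --targets '[{"x": 0,"y": 1.2,"z": -4,"rx": -0.02,"ry": 0,"rz": 0},{"x": -0.1,"y": 2.2,"z": -8,"rx": -0.04,"ry": 0,"rz": 0},{"x": -0.2,"y": 3.2,"z": -12,"rx": -0.06,"ry": 0,"rz": 0},{"x": -0.3,"y": 4,"z": -16,"rx": -0.08,"ry": 0,"rz": 0},{"x": -0.4,"y": 4.8,"z": -20,"rx": -0.1,"ry": 0,"rz": 0}]'

```text
time: 11.85
tool_pos: [0.5542, 0.0506, 0.089]
tcp_rot: [0.682, 0.73, 0.029, -0.027]
contact_force: [2.2, -1.2, 3.3]
opening: 0.004
```

```bash
python3 - <<'E'
from h import *
st()
E
```

```text
time 11.85
tool_pos [0.5542 0.0506 0.089 ]
tcp_rot [ 0.6824  0.7299  0.0287 -0.0265]
contact_force [ 2.2262 -1.2177  3.2892]
wrist_torque [-0.3918 -0.4285 -0.0264]
opening 0.0041
joints [-0.0862  0.467  -0.2913  0.8187  0.078  -0.1537]
```

Call:
play_rows --targets '[{"x": 0,"y": 0.5,"z": -3,"rx": 0,"ry": 0,"rz": 0},{"x": 0,"y": 0.9,"z": -5,"rx": 0,"ry": 0,"rz": 0},{"x": 0,"y": 1.2,"z": -7,"rx": 0,"ry": 0,"rz": 0},{"x": 0,"y": 1.2,"z": -7,"rx": 0,"ry": 0,"rz": 0}]'

```text
time: 12.25
tool_pos: [0.554, 0.0518, 0.0831]
tcp_rot: [0.682, 0.73, 0.03, -0.027]
contact_force: [-2.9, -1.3, 16.1]
opening: 0.007
```

Call:
play_rows --targets '[{"x": 0,"y": 0,"z": -1,"rx": 0,"ry": 0,"rz": 0},{"x": 0,"y": 0,"z": -2,"rx": 0,"ry": 0,"rz": 0},{"x": 0,"y": 0,"z": -2,"rx": 0,"ry": 0,"rz": 0}]'

```text
time: 12.55
tool_pos: [0.5541, 0.0519, 0.0823]
tcp_rot: [0.682, 0.73, 0.03, -0.027]
contact_force: [-6.7, -0.6, 28.8]
opening: -0.0
```

```bash
python3 - <<'E'
from h import *
snap("side","d13");snap("scene","s13")
crop("d13","d13z",250,150,370,240,6);crop("s13","s13z",230,140,350,230,6)
E
```

```text
(no output)
```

View pics/d13z.png

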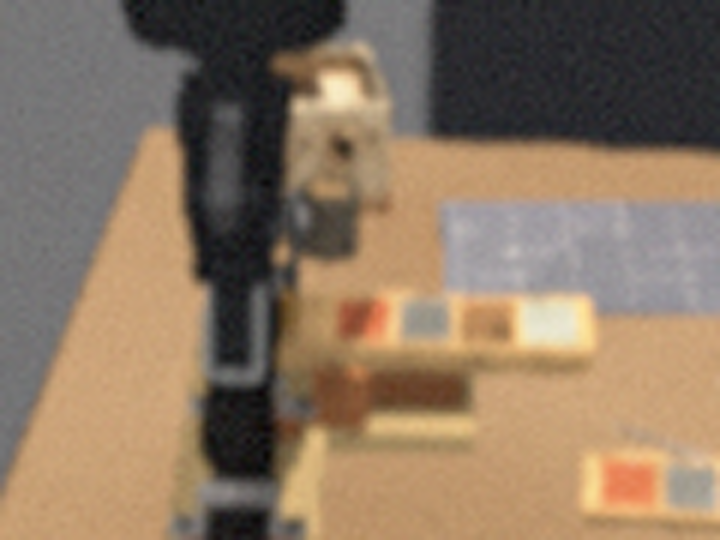

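Call:
play_rows --targets '[{"x": 0,"y": -1,"z": 8,"rx": 0,"ry": 0,"rz": 0},{"x": 0,"y": -4,"z": 20,"rx": 0,"ry": 0,"rz": 0},{"x": 0,"y": -8,"z": 34,"rx": 0,"ry": 0,"rz": 0},{"x": 0,"y": -15,"z": 50,"rx": 0,"ry": 0,"rz": 0},{"x": 0,"y": -24,"z": 66,"rx": 0,"ry": 0,"rz": 0}]'

```text
time: 13.15
tool_pos: [0.5536, 0.0278, 0.1471]
tcp_rot: [0.682, 0.73, 0.029, -0.028]
contact_force: [1.0, 0.3, 2.0]
opening: -0.0
```

Call:
play_rows --targets '[{"x": 0,"y": -8,"z": 14,"rx": 0,"ry": 0,"rz": 0},{"x": 0,"y": -20,"z": 45,"rx": 0,"ry": 0,"rz": 0},{"x": -40,"y": -30,"z": 75,"rx": 0,"ry": 0,"rz": 0},{"x": -85,"y": -40,"z": 80,"rx": -0.04,"ry": 0,"rz": 0},{"x": -130,"y": -50,"z": 80,"rx": -0.08,"ry": 0,"rz": 0}]' --claw 60

```text
time: 13.65
tool_pos: [0.4223, -0.023, 0.2269]
tcp_rot: [0.683, 0.73, -0.0, 0.0]
contact_force: [1.1, 0.6, 1.4]
opening: 0.702
```

```bash
python3 - <<'E'
from h import *
st();snap("side","d14");snap("scene","s14");snap("wrist","w14")
crop("d14","d14z",265,160,365,235,8);crop("s14","s14z",240,160,340,230,8)
E
```

```text
time 13.65
tool_pos [ 0.4223 -0.023   0.2269]
tcp_rot [ 6.832e-01  7.302e-01 -5.000e-04  4.000e-04]
contact_force [1.1351 0.6051 1.3992]
wrist_torque [-0.0474  0.0623 -0.0402]
opening 0.7022
joints [-0.2266  0.0993 -0.4076  1.0636 -0.0013 -0.2931]
```

View pics/d14z.png

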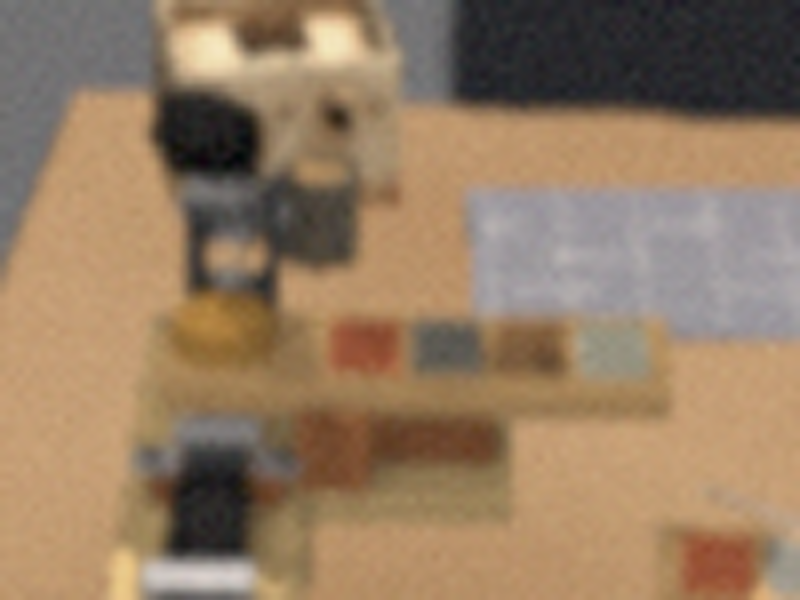

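View pics/s14z.png

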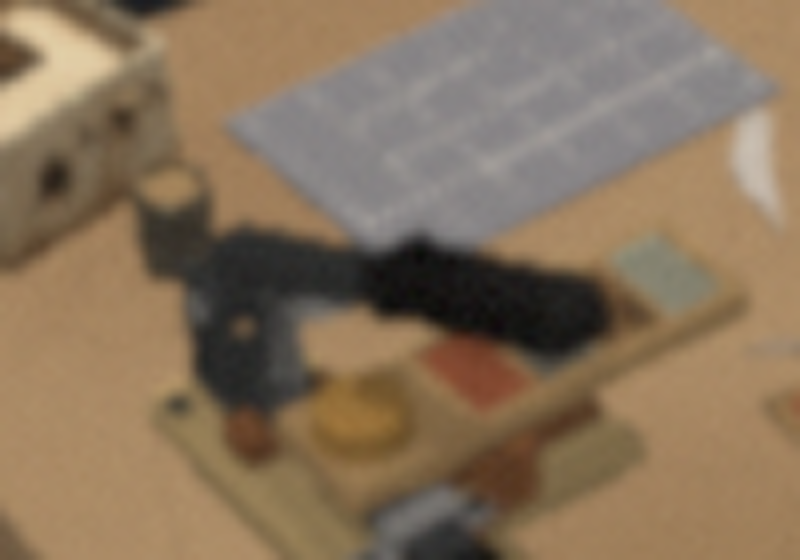

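View pics/w14.png

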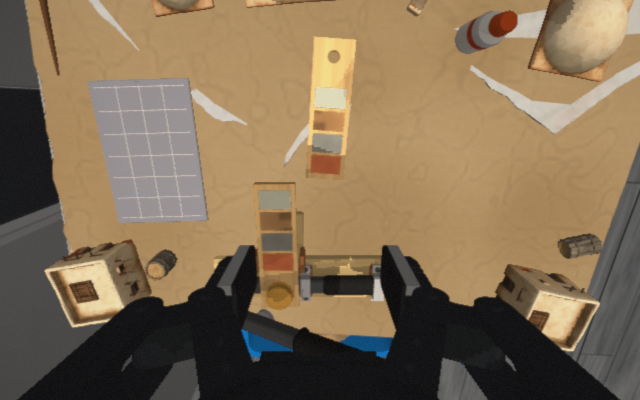

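```bash
python3 - <<'E'
from h import *
crop("w14","w14z",240,170,310,310,5)
E
```

```text
(no output)
```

View pics/w14z.png

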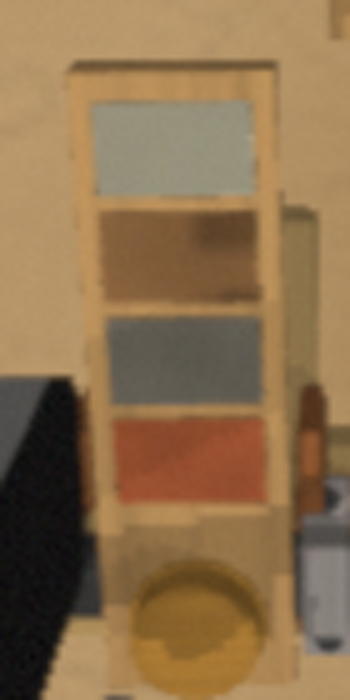

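Call:
play_rows --targets '[{"x": 25,"y": -22,"z": -10,"rx": 0,"ry": 0,"rz": 0},{"x": 46.6,"y": -42.6,"z": -40,"rx": 0,"ry": 0,"rz": 0},{"x": 46.6,"y": -42.6,"z": -85,"rx": 0,"ry": 0,"rz": 0},{"x": 46.6,"y": -42.6,"z": -125,"rx": 0,"ry": 0,"rz": 0},{"x": 46.6,"y": -42.6,"z": -140,"rx": 0,"ry": 0,"rz": 0}]'

```text
time: 14.3
tool_pos: [0.4688, -0.0643, 0.0824]
tcp_rot: [0.683, 0.73, -0.001, -0.003]
contact_force: [-0.7, 0.4, 0.6]
opening: 0.703
```

```bash
python3 - <<'E'
from h import *
s=lambda x,y:(x/5+240,y/5+170)
st();snap("wrist","w15")
E
```

```text
time 14.3
tool_pos [ 0.4688 -0.0643  0.0824]
tcp_rot [ 0.6831  0.7303 -0.0011 -0.0028]
contact_force [-0.6789  0.3764  0.5992]
wrist_torque [ 0.0566 -0.0215  0.0038]
opening 0.7034
joints [-2.915e-01  3.445e-01 -5.114e-01  7.209e-01  6.000e-04 -3.584e-01]
```

View pics/w15.png

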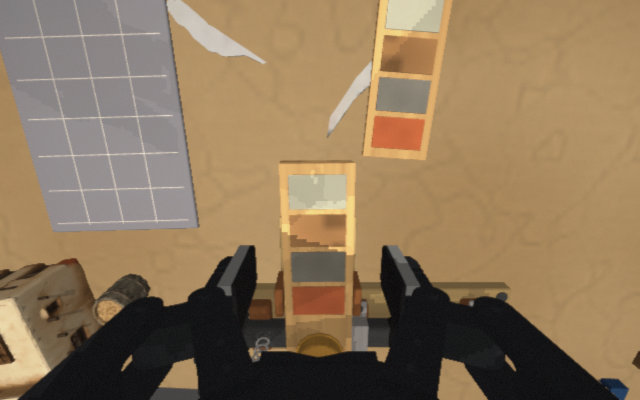

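Call:
play_rows --targets '[{"x": 0,"y": 0,"z": -20,"rx": 0,"ry": 0,"rz": 0},{"x": 0,"y": 0,"z": -40,"rx": 0,"ry": 0,"rz": 0},{"x": 0,"y": 0,"z": -50,"rx": 0,"ry": 0,"rz": 0},{"x": 0,"y": 0,"z": -54,"rx": 0,"ry": 0,"rz": 0},{"x": 0,"y": 0,"z": -54,"rx": 0,"ry": 0,"rz": 0}]'

```text
time: 14.85
tool_pos: [0.4709, -0.0649, 0.0324]
tcp_rot: [0.683, 0.73, 0.0, -0.0]
contact_force: [0.1, -0.9, -0.1]
opening: 0.709
```

Call:
play_rows --targets '[{"x": 0,"y": 0,"z": 0,"rx": 0,"ry": 0,"rz": 0},{"x": 0,"y": 0,"z": 0,"rx": 0,"ry": 0,"rz": 0},{"x": 0,"y": 0,"z": 0,"rx": 0,"ry": 0,"rz": 0},{"x": 0,"y": 0,"z": 0,"rx": 0,"ry": 0,"rz": 0},{"x": 0,"y": 0,"z": 0,"rx": 0,"ry": 0,"rz": 0}]' --claw 38 --grip_force 60

```text
time: 15.35
tool_pos: [0.4713, -0.0651, 0.0334]
tcp_rot: [0.683, 0.73, 0.0, 0.001]
contact_force: [-1.9, 0.4, 5.3]
opening: 0.499
```

Call:
play_rows --targets '[{"x": 0,"y": 0,"z": 5,"rx": 0,"ry": 0,"rz": 0},{"x": 0,"y": 0,"z": 10,"rx": 0,"ry": 0,"rz": 0},{"x": 0,"y": 0,"z": 13,"rx": 0,"ry": 0,"rz": 0},{"x": 0,"y": 0,"z": 13,"rx": 0,"ry": 0,"rz": 0}]'

```text
time: 15.75
tool_pos: [0.471, -0.065, 0.0459]
tcp_rot: [0.683, 0.73, 0.0, 0.0]
contact_force: [-0.2, -0.1, -0.5]
opening: 0.497
```

```bash
python3 - <<'E'
from h import *
st();snap("side","d16");snap("scene","s16")
crop("d16","d16z",265,160,365,235,8);crop("s16","s16z",240,160,340,230,8)
E
```

```text
time 15.75
tool_pos [ 0.471  -0.065   0.0459]
tcp_rot [6.829e-01 7.305e-01 2.000e-04 5.000e-04]
contact_force [-0.1565 -0.1157 -0.5123]
wrist_torque [-0.033   0.0876 -0.0201]
opening 0.4968
joints [-0.291   0.3959 -0.5547  0.6192 -0.     -0.3582]
```

View pics/d16z.png

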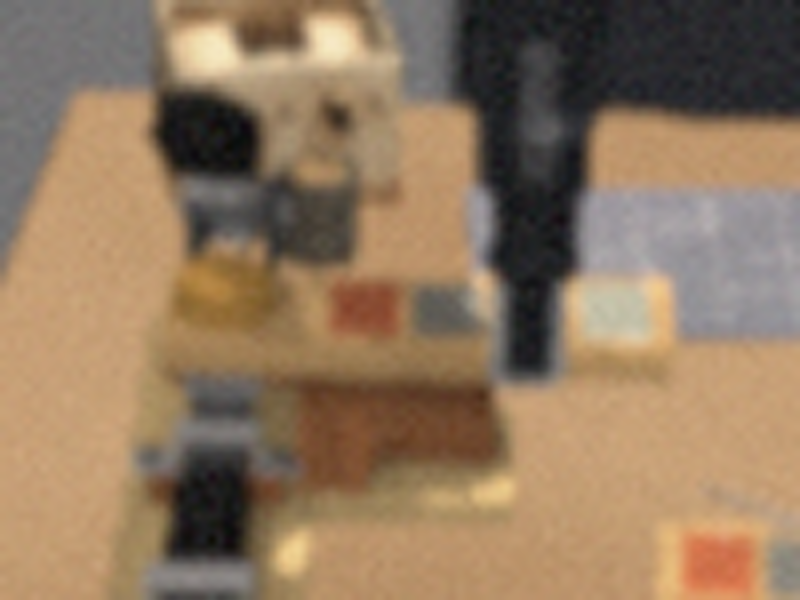

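View pics/s16z.png

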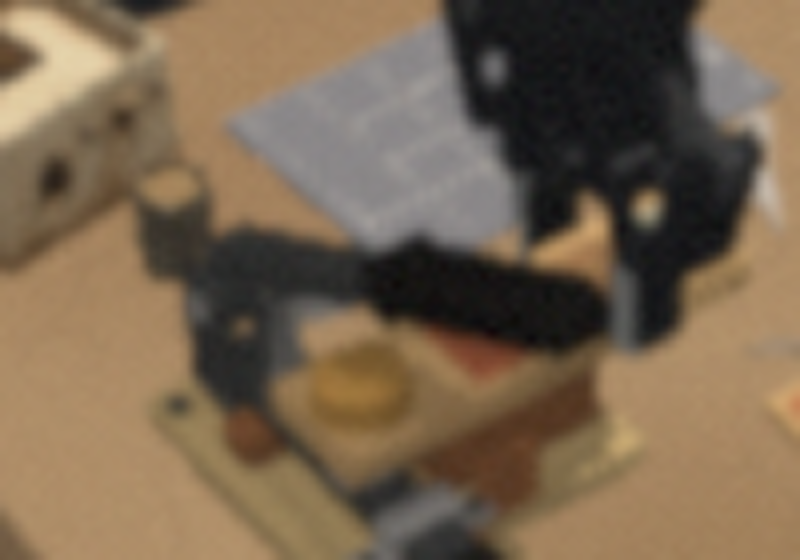

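Call:
play_rows --targets '[{"x": -20,"y": -1.3,"z": 0,"rx": 0,"ry": 0,"rz": 0},{"x": -50,"y": -3.3,"z": 1,"rx": 0,"ry": 0,"rz": 0},{"x": -85,"y": -5.6,"z": 1,"rx": 0,"ry": 0,"rz": 0},{"x": -115,"y": -7.5,"z": 10,"rx": 0,"ry": 0,"rz": 0},{"x": -125,"y": -10,"z": 40,"rx": 0,"ry": 0,"rz": 0}]'

```text
time: 16.35
tool_pos: [0.3401, -0.0731, 0.0835]
tcp_rot: [0.683, 0.73, -0.001, -0.004]
contact_force: [1.3, -0.1, -0.3]
opening: 0.494
```

Call:
play_rows --targets '[{"x": 0,"y": -30,"z": 20,"rx": 0,"ry": 0,"rz": 0},{"x": 5,"y": -65,"z": 20,"rx": 0,"ry": 0,"rz": 0.014},{"x": 15,"y": -100,"z": 20,"rx": 0,"ry": 0,"rz": 0.028},{"x": 30,"y": -132,"z": 20,"rx": 0,"ry": 0,"rz": 0.028},{"x": 36,"y": -141.7,"z": 15,"rx": 0,"ry": 0,"rz": 0.028}]'

```text
time: 16.85
tool_pos: [0.3834, -0.2201, 0.1007]
tcp_rot: [0.673, 0.739, -0.0, 0.002]
contact_force: [-0.0, 0.9, -1.3]
opening: 0.496
```

Call:
play_rows --targets '[{"x": 0,"y": 0,"z": -15,"rx": 0,"ry": 0,"rz": 0},{"x": 0,"y": 0,"z": -30,"rx": 0,"ry": 0,"rz": 0},{"x": 0,"y": 0,"z": -30,"rx": 0,"ry": 0,"rz": 0}]'

```text
time: 17.15
tool_pos: [0.3801, -0.215, 0.0685]
tcp_rot: [0.673, 0.74, -0.0, -0.002]
contact_force: [-0.6, 0.3, -1.0]
opening: 0.5
```

```bash
python3 - <<'E'
from h import *
st();snap("side","d17");snap("scene","s17");snap("wrist","w17")
crop("d17","d17z",265,140,415,240,5);crop("s17","s17z",220,120,370,220,5)
E
```

```text
time 17.15
tool_pos [ 0.3801 -0.215   0.0685]
tcp_rot [ 6.727e-01  7.399e-01 -1.000e-04 -2.100e-03]
contact_force [-0.5562  0.2691 -0.9965]
wrist_torque [0.0307 0.0473 0.0341]
opening 0.4999
joints [-6.827e-01  3.047e-01 -6.218e-01  6.486e-01  1.000e-04 -7.779e-01]
```

View pics/d17z.png

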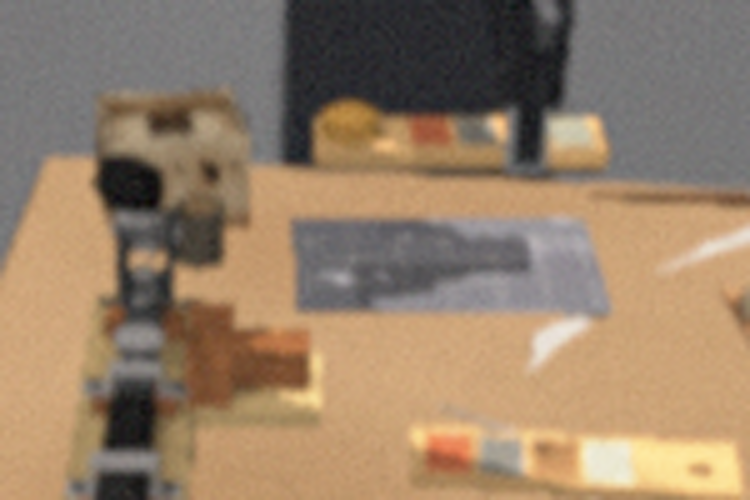

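View pics/s17z.png

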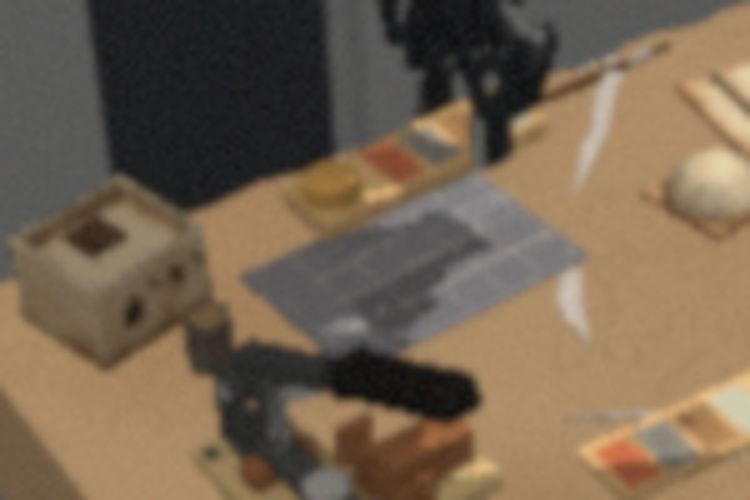

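View pics/w17.png

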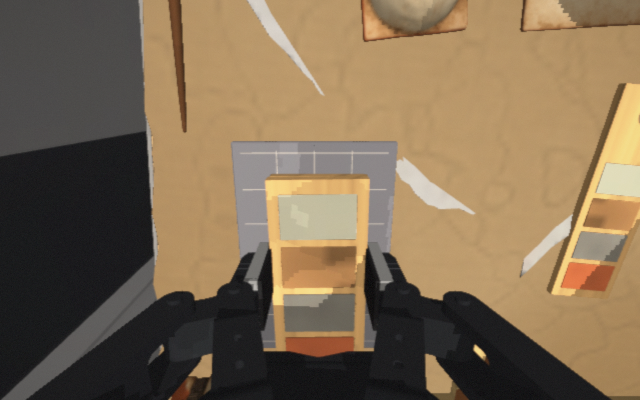

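```bash
python3 - <<'E'
from h import *
P=onz("w17",[(233,142.5),(396,142.5)],.004)[:,:2]
a=np.arctan2(-(P[1]-P[0])[0],(P[1]-P[0])[1]);m=P.mean(0)
print(P,np.linalg.norm(P[1]-P[0]),a,m,"ctr",m+.0825*np.array([np.cos(.094),np.sin(.094)]))
H=onz("w17",[(267,178),(368,178)],.0685+.0135)[:,:2];print(H,H.mean(0)-readout.get_obs()["tool_pos"][:2])
E
```

```text
[[ 0.33882358 -0.27628683]
 [ 0.32865792 -0.17068129]] 0.10609368785298495 0.09596496909942218 [ 0.33374075 -0.22348406] ctr [ 0.41587653 -0.21574047]
[[ 0.34067441 -0.2420223 ]
 [ 0.33660065 -0.19971642]] [-0.04296265 -0.00463189]
```

Call:
play_rows --targets '[{"x": 0.5,"y": -0.5,"z": -20,"rx": 0,"ry": 0,"rz": 0},{"x": 0.5,"y": -0.5,"z": -40,"rx": 0,"ry": 0,"rz": 0},{"x": 0.5,"y": -0.5,"z": -55,"rx": 0,"ry": 0,"rz": 0},{"x": 0.5,"y": -0.5,"z": -62,"rx": 0,"ry": 0,"rz": 0},{"x": 0.5,"y": -0.5,"z": -62,"rx": 0,"ry": 0,"rz": 0}]'

```text
time: 17.8
tool_pos: [0.382, -0.2168, 0.0082]
tcp_rot: [0.673, 0.74, -0.0, -0.0]
contact_force: [-0.0, -0.2, -1.3]
opening: 0.492
```

Call:
play_rows --targets '[{"x": 0,"y": 0,"z": -1.5,"rx": 0,"ry": 0,"rz": 0},{"x": 0,"y": 0,"z": -3,"rx": 0,"ry": 0,"rz": 0},{"x": 0,"y": 0,"z": -3,"rx": 0,"ry": 0,"rz": 0}]'

```text
time: 18.1
tool_pos: [0.3824, -0.2173, 0.0057]
tcp_rot: [0.673, 0.74, 0.0, 0.0]
contact_force: [-0.2, -0.5, -1.4]
opening: 0.49
```

Call:
play_rows --targets '[{"x": 0,"y": 0,"z": -1,"rx": 0,"ry": 0,"rz": 0},{"x": 0,"y": 0,"z": -1.5,"rx": 0,"ry": 0,"rz": 0},{"x": 0,"y": 0,"z": -1.5,"rx": 0,"ry": 0,"rz": 0}]'

```text
time: 18.4
tool_pos: [0.3821, -0.2171, 0.0038]
tcp_rot: [0.673, 0.74, 0.0, -0.0]
contact_force: [-0.2, -0.3, -0.3]
opening: 0.493
```

Call:
play_rows --targets '[{"x": 0,"y": 0,"z": 0,"rx": 0,"ry": 0,"rz": 0},{"x": 0,"y": 0,"z": 0,"rx": 0,"ry": 0,"rz": 0},{"x": 0,"y": 0,"z": 0,"rx": 0,"ry": 0,"rz": 0},{"x": 0,"y": 0,"z": 0,"rx": 0,"ry": 0,"rz": 0}]' --claw 60

```text
time: 18.8
tool_pos: [0.3821, -0.2171, 0.0038]
tcp_rot: [0.673, 0.74, 0.0, 0.0]
contact_force: [0.0, -0.5, -0.4]
opening: 0.704
```

Call:
play_rows --targets '[{"x": 0,"y": 0,"z": 25,"rx": 0,"ry": 0,"rz": 0},{"x": -10,"y": 0,"z": 65,"rx": 0,"ry": 0,"rz": 0},{"x": -20,"y": 20,"z": 105,"rx": 0,"ry": 0,"rz": 0},{"x": -20,"y": 50,"z": 140,"rx": 0,"ry": 0,"rz": 0},{"x": -20,"y": 90,"z": 165,"rx": 0,"ry": 0,"rz": 0}]'

```text
time: 19.3
tool_pos: [0.3626, -0.1273, 0.1711]
tcp_rot: [0.674, 0.739, 0.0, 0.002]
contact_force: [0.3, 0.4, 0.2]
opening: 0.703
```

Call:
play_rows --targets '[{"x": -10,"y": 30,"z": 20,"rx": 0,"ry": 0,"rz": 0},{"x": -20,"y": 30,"z": 30,"rx": 0,"ry": 0,"rz": 0},{"x": -20,"y": 30,"z": 30,"rx": 0,"ry": 0,"rz": 0}]'

```text
time: 19.6
tool_pos: [0.3421, -0.0971, 0.1999]
tcp_rot: [0.672, 0.74, 0.0, 0.001]
contact_force: [0.7, 0.7, 0.3]
opening: 0.7
```

```bash
python3 - <<'E'
from h import *
st();snap("side","d18");snap("scene","s18");snap("wrist","w18")
crop("d18","d18z",265,140,415,240,5);crop("s18","s18z",220,120,370,220,5)
E
```

```text
time 19.6
tool_pos [ 0.3421 -0.0971  0.1999]
tcp_rot [6.721e-01 7.404e-01 1.000e-04 1.200e-03]
contact_force [0.6843 0.6657 0.2862]
wrist_torque [-0.0289  0.0176 -0.0031]
opening 0.6999
joints [-4.826e-01 -1.340e-02 -6.023e-01  9.795e-01 -4.000e-04 -5.792e-01]
```

View pics/d18z.png

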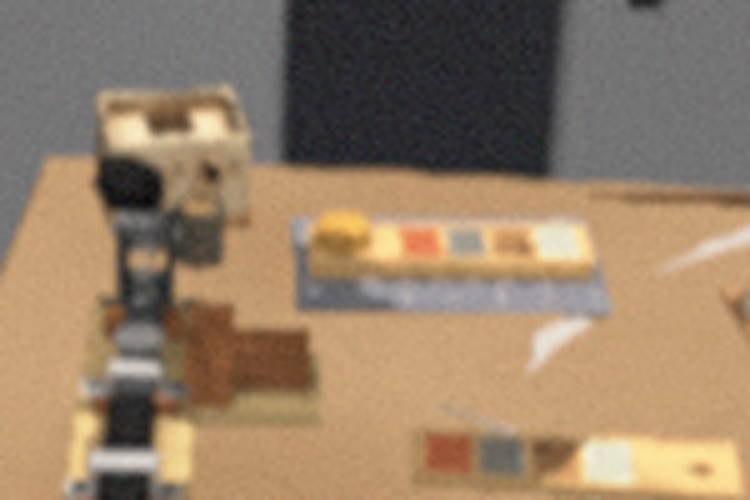

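View pics/s18z.png

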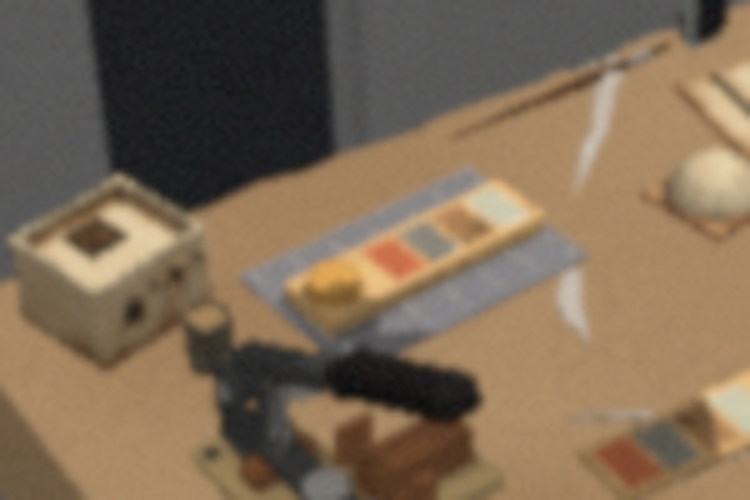

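View pics/w18.png

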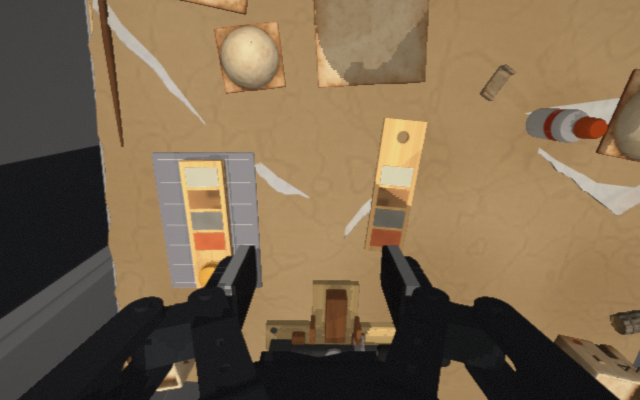

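```bash
python3 - <<'E'
from h import *
crop("w18","w18z",140,140,270,300,4)
M=onz("w18",[(153,153),(254,152.5),(171,289.5)],.004)[:,:2]
L=onz("w18",[(180,161.5),(223,160.5)],.016)[:,:2]
u=np.array([np.cos(.095),np.sin(.095)])
print("mat c",M[:2].mean(0)+.0825*u,"leaf c",L.mean(0)+.075*u)
E
```

```text
mat c [ 0.41542385 -0.2142154 ] leaf c [ 0.41443507 -0.21289118]
```

View pics/w18z.png

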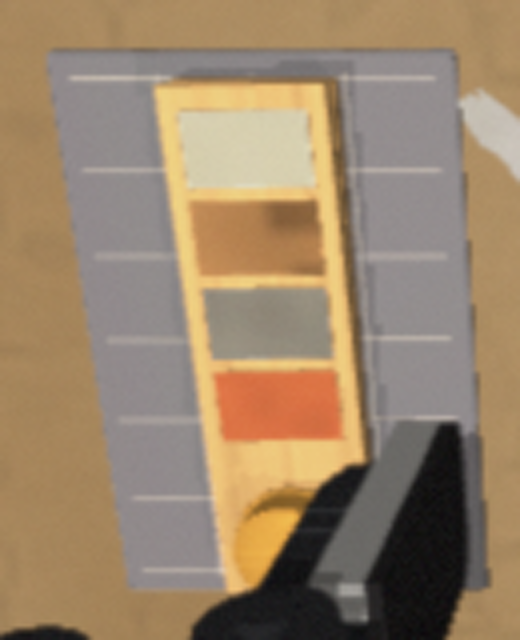

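Centred within about 2 mm, flat, cap up; pliers open, barrels untouched. Handing in.

```bash
python3 -c "
from plant import robot
print(robot.finish_job())"
```

```text
the job is handed in; nothing more can be done
None
```

The sample fan is made up and handed in after about 19.6 s. The joined leaves lie flat, cap up, in the middle of the grey mat.

- **Laying on:** I gripped the cap leaf by its long edges, slid it in under the press die and lowered its socket onto the ball stud. Once let go, it tipped onto the lower leaf as expected.
- **Pressing:** The force rose to at least 6.6 N, then dropped to 3.3 N, which fits the click. I pressed on to the stop, where the handle resisted with 28.8 N. The pictures after release show the leaves face to face and the pliers open again.
- **Placing:** I lifted the joined leaves out by their edges and laid them on the mat. In the last pictures their centre measures about 1–2 mm from the mat's centre, and they line up with it to the eye.
- **Bystanders:** Both barrels look to be where they started, and the gripper is clear of everything.

No check failed. The calibration is only good to about 2 mm, and measured hand positions varied by about 1 mm between readings (up to 5 mm just after fast moves), so the placing figure is no finer than that.

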